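Sort handle blanks by heft and clamp the green ones for drying

TASK

These hammer-handle blanks look alike but some are still green (about twice as heavy as the dry ones): heft each one, lay the dry ones in the grey tray and lay the green ones flat and side by side across the bed of the drying clamp, between its jaw and its bar. When all are sorted, slide the clamp bar up until you feel the row close up and bear against the jaw, so that no gaps are left, but do not force it; leave the hammer, the screwdriver and the oil can alone.

Things in the scene. Friction and masses are not known exactly. Their poses are not given: they have to be found in the camera images.
- blank_a: bare wooden hammer-handle blank, 44 wide (y) x 40 high (z) x 180 long (x); the last 31 at its +x end is a tongue 24 x 22 on the same centre line. Origin at the middle of length, width and height. Lies flat, roughly along world x, at the start; may be absent. Dry: 0.15 to 0.19 kg, green: 0.33 to 0.41 kg; looks and letters tell nothing.
- blank_b: bare wooden hammer-handle blank, 44 wide (y) x 40 high (z) x 180 long (x); the last 31 at its +x end is a tongue 24 x 22 on the same centre line. Origin at the middle of length, width and height. Lies flat, roughly along world x, at the start; may be absent. Dry: 0.15 to 0.19 kg, green: 0.33 to 0.41 kg; looks and letters tell nothing.
- blank_c: bare wooden hammer-handle blank, 44 wide (y) x 40 high (z) x 180 long (x); the last 31 at its +x end is a tongue 24 x 22 on the same centre line. Origin at the middle of length, width and height. Lies flat, roughly along world x, at the start; may be absent. Dry: 0.15 to 0.19 kg, green: 0.33 to 0.41 kg; looks and letters tell nothing.
- blank_d: bare wooden hammer-handle blank, 44 wide (y) x 40 high (z) x 180 long (x); the last 31 at its +x end is a tongue 24 x 22 on the same centre line. Origin at the middle of length, width and height. Lies flat, roughly along world x, at the start; may be absent. Dry: 0.15 to 0.19 kg, green: 0.33 to 0.41 kg; looks and letters tell nothing.
- blank_e: bare wooden hammer-handle blank, 44 wide (y) x 40 high (z) x 180 long (x); the last 31 at its +x end is a tongue 24 x 22 on the same centre line. Origin at the middle of length, width and height. Lies flat, roughly along world x, at the start; may be absent. Dry: 0.15 to 0.19 kg, green: 0.33 to 0.41 kg; looks and letters tell nothing.
- blank_f: bare wooden hammer-handle blank, 44 wide (y) x 40 high (z) x 180 long (x); the last 31 at its +x end is a tongue 24 x 22 on the same centre line. Origin at the middle of length, width and height. Lies flat, roughly along world x, at the start; may be absent. Dry: 0.15 to 0.19 kg, green: 0.33 to 0.41 kg; looks and letters tell nothing.
- clamp: drying clamp, fixed on the bench left or right of the blanks: plywood bed 300 (x) x 244 (y), 15 thick, origin at the centre of its underside. Blanks lie on the bed along the clamp's y, side by side in x. Fixed steel jaw at the +x end, sliding bar towards -x; two rods, 12 thick, along the edges at y -112 and 112, tops 36 above the bench
- jaw: fixed steel jaw of the clamp, 240 along y, 20 thick, top 55 above the bench. Origin on its inner face (looking to the clamp's -x), mid-width, at bed height: clamp x 130, y 0, z 15; axes as the clamp's
- clamp_bar (a joint): travel (m) of the sliding steel bar along the clamp's +x towards the jaw, 0 to 0.215; clear gap bar to jaw = 0.245 minus this. Starts at 0 to 0.11. Slides with 2.5 N friction, stays where left. Bar 22 thick, 240 along y, top 52 above the bench
- bar_grip (a point): on the bar's upright wooden grip, moves with the bar: block 22 (clamp x) x 50 (clamp y), from 51 to 93 above the bench, on top of the bar at its middle. The point is on the block's axis, 11 behind the pressing face, 77 above the bench; axes as the clamp's
- tray: grey plastic open tray, fixed, outside 290 (its x) x 220 (its y) x 50 high, walls and floor 6 thick; origin at the centre of its underside. On the other side of the blanks from the clamp
- hammer: bystander: finished hammer 260 long lying at the left end of the bench; origin at its middle
- oil_can: bystander: upright metal can, 60 diameter x 110 high, at the right end of the bench; origin at the centre of its underside
- screwdriver: bystander: screwdriver with a wooden grip, 200 long, lying near the robot; origin at its middle
Mind the look-alikes: they are no part of the job. What is shaped like the blank_a but pink is not meant.

How it is judged:
On the way, in this order (a step that is already met when the one before it is completed fails the run):
1. every dry blank lies in the tray and every green one flat across the clamp bed, all at rest (x of blank_b in the frame of clamp between -0.1 and 0.115 m and y of blank_b in the frame of clamp between -0.025 and 0.025 m and z of blank_b in the frame of clamp between 0.029 and 0.042 m and angle between the x axis of each of blank_b, blank_c, blank_f and the y axis of clamp, either way round below 0.35 rad and x of blank_c in the frame of clamp between -0.1 and 0.115 m and y of blank_c in the frame of clamp between -0.025 and 0.025 m and z of blank_c in the frame of clamp between 0.029 and 0.042 m and x of blank_f in the frame of clamp between -0.1 and 0.115 m and y of blank_f in the frame of clamp between -0.025 and 0.025 m and z of blank_f in the frame of clamp between 0.029 and 0.042 m and x of blank_a in the frame of tray between -0.139 and 0.139 m and y of blank_a in the frame of tray between -0.104 and 0.104 m and z of blank_a in the frame of tray between 0.015 and 0.08 m and x of blank_d in the frame of tray between -0.139 and 0.139 m and y of blank_d in the frame of tray between -0.104 and 0.104 m and z of blank_d in the frame of tray between 0.015 and 0.08 m and x of blank_e in the frame of tray between -0.139 and 0.139 m and y of blank_e in the frame of tray between -0.104 and 0.104 m and z of blank_e in the frame of tray between 0.015 and 0.08 m and linear speed of each of blank_b, blank_c, blank_f, blank_a, blank_d, blank_e below 0.02 m/s), for 0.2 s.
2. the bar presses the row of green blanks against the jaw (2 N or more at both) ((contact force between jaw and blank_b above 2 N or contact force between jaw and blank_c above 2 N or contact force between jaw and blank_f above 2 N) and (contact force between clamp_bar and blank_b above 2 N or contact force between clamp_bar and blank_c above 2 N or contact force between clamp_bar and blank_f above 2 N)), for 0.02 s.
At the end, for the whole second after the job is handed in: Every dry blank lies inside the tray; every green blank lies flat on the clamp bed, across it within 0.15 rad and within 25 mm of the middle; the row is closed up: no gap of more than 4.5 mm between jaw, green blanks and bar; all at rest (x of blank_b in the frame of clamp between -0.1 and 0.115 m and y of blank_b in the frame of clamp between -0.025 and 0.025 m and z of blank_b in the frame of clamp between 0.029 and 0.042 m and angle between the x axis of each of blank_b, blank_c, blank_f and the y axis of clamp, either way round below 0.15 rad and x of blank_c in the frame of clamp between -0.1 and 0.115 m and y of blank_c in the frame of clamp between -0.025 and 0.025 m and z of blank_c in the frame of clamp between 0.029 and 0.042 m and x of blank_f in the frame of clamp between -0.1 and 0.115 m and y of blank_f in the frame of clamp between -0.025 and 0.025 m and z of blank_f in the frame of clamp between 0.029 and 0.042 m and x of blank_a in the frame of tray between -0.139 and 0.139 m and y of blank_a in the frame of tray between -0.104 and 0.104 m and z of blank_a in the frame of tray between 0.015 and 0.08 m and x of blank_d in the frame of tray between -0.139 and 0.139 m and y of blank_d in the frame of tray between -0.104 and 0.104 m and z of blank_d in the frame of tray between 0.015 and 0.08 m and x of blank_e in the frame of tray between -0.139 and 0.139 m and y of blank_e in the frame of tray between -0.104 and 0.104 m and z of blank_e in the frame of tray between 0.015 and 0.08 m and x of any of blank_b, blank_c, blank_f in the frame of jaw above -0.0265 m and x of any of blank_b, blank_c, blank_f in the frame of bar_grip below 0.0375 m and ((x of blank_b in the frame of jaw above -0.0265 m and x of blank_b in the frame of bar_grip below 0.0375 m) or y of blank_c in the frame of blank_b between -0.0485 and 0.0485 m or y of blank_f in the frame of blank_b between -0.0485 and 0.0485 m) and ((x of blank_c in the frame of jaw above -0.0265 m and x of blank_c in the frame of bar_grip below 0.0375 m) or y of blank_b in the frame of blank_c between -0.0485 and 0.0485 m or y of blank_f in the frame of blank_c between -0.0485 and 0.0485 m) and ((x of blank_f in the frame of jaw above -0.0265 m and x of blank_f in the frame of bar_grip below 0.0375 m) or y of blank_b in the frame of blank_f between -0.0485 and 0.0485 m or y of blank_c in the frame of blank_f between -0.0485 and 0.0485 m) and linear speed of each of blank_b, blank_c, blank_f, blank_a, blank_d, blank_e below 0.02 m/s); the robot touches nothing.
It fails at once if the hammer, the screwdriver or the oil can is moved by more than 30 mm (distance of any of hammer, screwdriver, oil_can from where it was at the start of the episode above 0.03 m).
It fails at once if the bar is forced: it presses a blank with more than 50 N (contact force between clamp_bar and blank_b above 50 N or contact force between clamp_bar and blank_c above 50 N or contact force between clamp_bar and blank_f above 50 N or contact force between clamp_bar and blank_a above 50 N or contact force between clamp_bar and blank_d above 50 N or contact force between clamp_bar and blank_e above 50 N).
Of blank_a, blank_b, blank_c, blank_d, blank_e, blank_f only 4 to 5 are there at a start; the rules pass over those that are not, and their reading is None.
At some moment in a run one of blank_a, blank_b, blank_c, blank_d, blank_e, blank_f may be knocked a few centimetres aside while the robot is not near it.
Once in a run the grip may slacken for a moment while it holds something.
It also fails if it takes over 208 s, if anything falls off the work surface, if the arm or the gripper's body presses on something with over 40 N, if the wrist force passes 120 N, or if a joint passes its speed limit or range.

ROBOT

A 7-joint arm with a two-finger parallel gripper is mounted at the origin on the work surface. World frame = base frame: x ahead of the robot, y to its left, z up, the work surface at z = 0. Lengths are in m, angles in rad, forces in N, time in s.
With the tool pointing down it reaches from about 0.425 to 0.925 m from the base axis. Payload 6.8 kg.
Tool frame: the origin (TCP) lies midway between the tips of the shut fingers; the grasp point (between the pads) lies 19 mm behind it; z points along the fingers, y is the direction in which the jaws open and shut (so a half turn about z gives the same grasp; the last joint's range is limited). The gripper opens to 85 mm and grips with 20 to 120 N. Pads are 22 mm wide; open, the fingers measure 114 mm over their backs; the gripper's body (76 mm by 85 mm) begins 54 mm behind the grasp point. The pads swing forward as they close: fully open they stand 13 mm farther back than shut.
Start: joints at [-1.433, 0.477, 0.022, 1.555, -0.011, 1.109, -0.083], TCP at [0.164, 0.655, 0.231] pointing down, gripper open.
Joint ranges: [-2.96, 2.96], [-0.34, 2.1], [-1.41, 1.46], [0.24, 2.44], [-1.37, 4.51], [0.17, 1.92], [-2.96, 2.96]. Speed limits (rad/s): [2.39, 2.39, 3.14, 3.14, 3.14, 3.14, 3.14].

INTERFACE

Orientations are given as a unit quaternion [w, x, y, z].
In Python, from station import * gives the robot as it stands. The module is installed in compiled form; this text tells all that it offers.
- The arm moves only by the tool jog_arm, never from a script. Its arguments are lists of equal length, an entry for each row: "dp": the shift along the tool's x, y, z in units of 25 mm (1.0 is 25 mm), a list of three; "angular": the turn, a rotation vector about the tool's x, y, z in units of 5 degrees (1.0 is 5 degrees), a list of three; "claw": the finger opening in mm, from 0 to 85.4. A call has exactly 5 rows; each row is the pose to reach, as a shift and turn from the pose commanded when the call began, along the tool's axes at that moment; what a row does not reach only later rows make up. A row lasts 1/10 s, in which the tool goes at most 50 mm and 8.59 degrees, less where a joint would pass 70% of its speed; a pose out of reach is approached as far as the arm can. A call with a gripper value outside its range is refused whole. The fingers move at their own pace and stop on an object; "grip_force" is the grip in N (left out, the last holds). Time passes only in rows, so rows that repeat a pose let the fingers close, or fill a call up. It gives the time, the measured TCP pose, the force and the opening at its end, in the units of the state.
- get_obs(): the state, without advancing time (a new reading comes with each control period).
- read_camera(name): name is "side" or "top"; returns a dict with "pixels" (400x640x3 uint8, blue, green, red), "camera_matrix" (3x3 intrinsics, pixels), "rvec" (rotation vector, rad) and "tvec" (3), from world to camera coordinates, as OpenCV has them. Camera axes: x right, y down, z forward; pixel columns grow to the right and rows downward; lengths in m; the calibration is good to about 2 mm. A picture is of the moment at which its call begins. There is no depth.
- hand_in(): hands the job in, once; it reports no verdict.
The state is a dict: "t": time; "q": joint angles; "joint_vel": joint speeds; "joint_torque": joint torques, N m; "eef_pos": TCP position; "tool_rot": TCP orientation; "contact_force": force on the tool from outside, world axes, zero at the start; "torque": the same for the moment, N m; "gripper_width": opening from 0.0 (shut) to 1.0 (fully open).
Only numpy, scipy, OpenCV 4.12 (cv2) and the standard library are available. Lean on these libraries where they do the work, as an engineer would, in place of code of your own. Each camera call takes 0.05 s, during which the arm holds its last target.

## Working session

There is one attempt and no reset: what is moved stays moved. The work goes in short steps, Python scripts to look and compute and a tool call to move; the robot and the scene stay as the last step left them, time stands still between calls to the robot, and variables do not carry over. Pictures are saved under pics/ and viewed, and the job is handed in when it is done.

Besides the shell and the picture viewer there is one more tool, called after "Emit:" as name(argument=value, ...) on one line, values as JSON. jog_arm: Moves the arm, as the interface text tells. Its arguments: {"type":"object","properties":{"dp":{"type":"array","items":{"type":"array","items":{"type":"number"}}},"angular":{"type":"array","items":{"type":"array","items":{"type":"number"}}},"claw":{"type":"array","items":{"type":"number"}},"grip_force":{"type":"number"}},"required":["dp","angular","claw"]}

```bash
mkdir -p pics
cat > h.py <<'E'
import numpy as np, cv2
from station import *
def snap(name,fn):
    r=read_camera(name); 
    cv2.imwrite(fn,r['pixels']); return r
def ray(r,u,v):
    R=cv2.Rodrigues(np.array(r['rvec'],float))[0]; t=np.array(r['tvec'],float).reshape(3)
    K=np.array(r['camera_matrix'],float)
    c=-R.T@t; d=R.T@np.linalg.solve(K,np.array([u,v,1.0])); return c,d
def onz(r,u,v,z):
    c,d=ray(r,u,v); s=(z-c[2])/d[2]; return c+s*d
def proj(r,P):
    p,_=cv2.projectPoints(np.array(P,float).reshape(-1,3),np.array(r['rvec'],float),np.array(r['tvec'],float),np.array(r['camera_matrix'],float),None)
    return p.reshape(-1,2)
E
python3 - <<'E'
from h import *
o=get_obs(); print(o)
for n in('top','side'):
    r=snap(n,f'pics/{n}0.png'); print(n,r['camera_matrix'],r['rvec'],r['tvec'],ray(r,320,200))
E
```

```text
{'t': 0.0, 'q': array([-1.43310738,  0.4777792 ,  0.02236435,  1.55640788, -0.0115121 ,
        1.10930112, -0.08312834]), 'joint_vel': array([ 0.00035466, -0.0010449 ,  0.00215657, -0.0020328 ,  0.00033746,
       -0.00016013, -0.00117274]), 'joint_torque': array([-1.83826487e-03, -5.96409345e+01,  1.60682950e+00, -2.81213951e+01,
        1.24551091e-02,  8.75659345e-03, -3.69498377e-05]), 'eef_pos': array([0.16412752, 0.6541561 , 0.2303586 ]), 'tool_rot': array([-4.31547850e-05,  1.22601964e-01,  9.92455529e-01, -8.82495657e-04]), 'contact_force': array([-0.37811987,  0.2390027 ,  0.14205048]), 'torque': array([ 0.01079688, -0.00876257, -0.04421384]), 'gripper_width': 1.0011061084135415}
top [[443.07615378   0.         318.31567085]
 [  0.         443.07615378 197.83476753]
 [  0.           0.           1.        ]] [ 2.1268459  -2.13206585  0.18901076] [-0.00327538  0.49607993  1.24829032] (array([ 0.26933973, -0.00334146,  1.31597101]), array([ 0.17064668, -0.00467978, -0.98534062]))
side [[413.91749372   0.         319.67714953]
 [  0.         413.91749372 206.41357861]
 [  0.           0.           1.        ]] [ 2.07541489 -0.73962623  0.38402134] [-0.34259747  0.23208357  1.14563519] (array([-0.24374941, -0.84497278,  0.84280664]), array([ 0.52405489,  0.64432875, -0.55717828]))
```

View pics/top0.png

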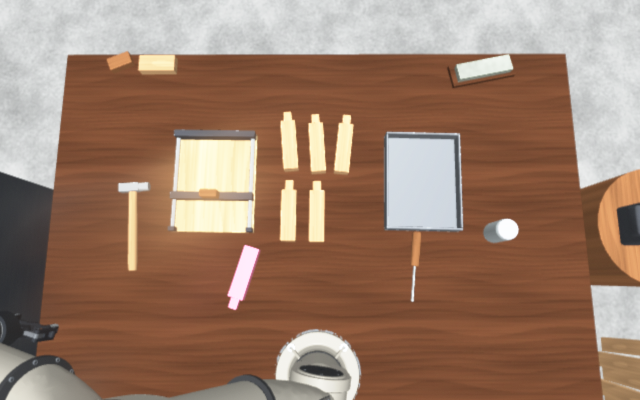

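View pics/side0.png

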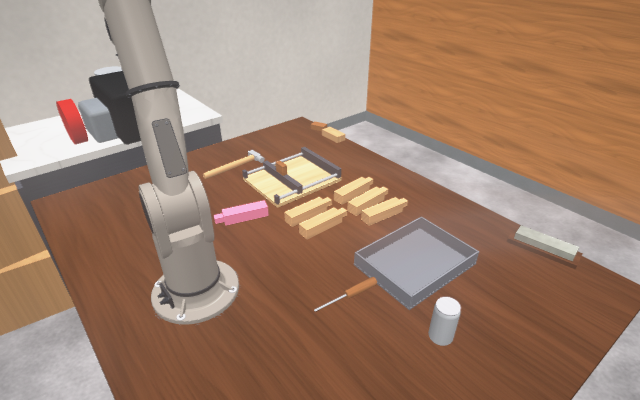

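The top view shows five wooden blanks at about (289,142), (317,144), (344,145), (288,211) and (317,211). There are three look-alikes: the pink one at (243,277), a wood block at (157,64), and an orange block at (119,60). I choose the five bare wooden ones with tongues. The clamp is at (213,182), with its jaw at (214,133) and bar at (211,195). The tray is at (423,181).

```bash
cat >> h.py <<'E'
def blanks(r,zt=0.04,area=(400,2500)):
    hsv=cv2.cvtColor(r['pixels'],cv2.COLOR_BGR2HSV)
    m=cv2.inRange(hsv,(12,50,150),(30,200,255)); 
    cs,_=cv2.findContours(m,cv2.RETR_EXTERNAL,cv2.CHAIN_APPROX_NONE); out=[]
    for c in cs:
        if not area[0]<cv2.contourArea(c)<area[1]: continue
        P=np.array([onz(r,*p[0],zt)[:2] for p in c],np.float32)
        (cx,cy),(w,h),a=cv2.minAreaRect(P)
        if w<h: a+=90; w,h=h,w
        a=(a+90)%180-90
        out.append((c.reshape(-1,2).mean(0).round(),np.round([cx,cy],4),round(w,4),round(h,4),round(a,1)))
    return out
E
python3 - <<'E'
from h import *
r=snap('top','pics/top1.png')
for b in blanks(r,area=(200,3000)): print(*b)
im=r['pixels']; c=cv2.resize(im[100:320,160:360],None,fx=3,fy=2.7,interpolation=cv2.INTER_CUBIC)[:600]; cv2.imwrite('pics/c1.png',c)
c=cv2.resize(im[120:240,160:270],None,fx=5,fy=5,interpolation=cv2.INTER_CUBIC)[:600]; cv2.imwrite('pics/c2.png',c)
E
```

```text
[621. 366.] [ 0.0193 -0.8278] 0.1624 0.1141 -4.6
[416. 249.] [ 0.3481 -0.2834] 0.0981 0.0232 -6.3
[316. 212.] [0.459  0.0024] 0.1824 0.0467 -0.3
[288. 211.] [0.4621 0.0851] 0.1827 0.049 0.4
[622. 224.] [ 0.4257 -0.8743] 0.3289 0.1184 -7.4
[257. 183.] [0.5424 0.165 ] 0.2917 0.0482 -1.7
[344. 145.] [ 0.6607 -0.081 ] 0.19 0.0492 -6.5
[316. 145.] [6.632e-01 5.000e-04] 0.1903 0.0493 3.0
[289. 142.] [0.6702 0.0845] 0.19 0.0509 4.9
[157.  64.] [0.9183 0.4932] 0.121 0.0664 89.9
[119.  60.] [0.9317 0.612 ] 0.0729 0.0426 -67.0
```

View pics/c1.png

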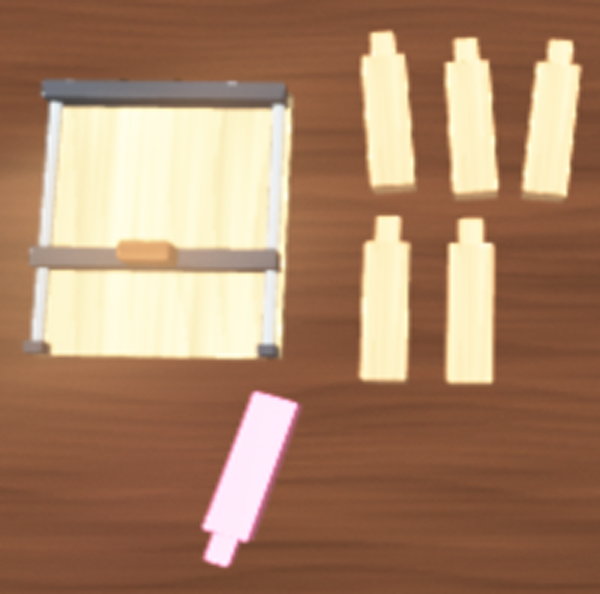

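View pics/c2.png

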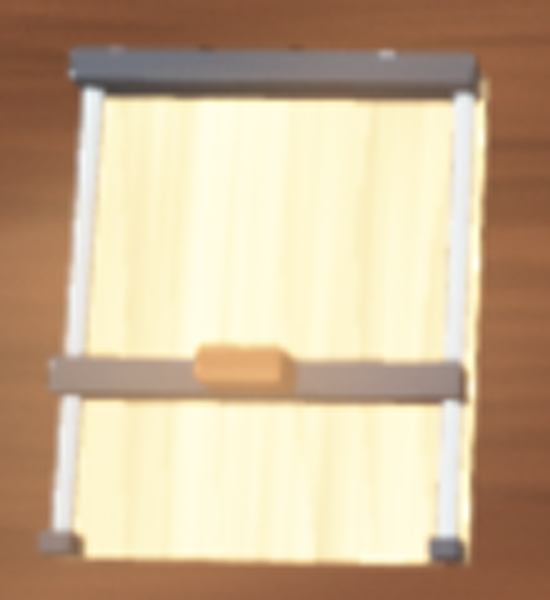

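Run:
```python
from h import *
r=snap('top','pics/top2.png')
def w(u,v,z): return onz(r,160+(u-2)/5,120+(v-2)/5,z).round(4)
for n,u,v,z in [('jawTL',72,50,.055),('jawTR',476,56,.055),('jawbL',72,78,.055),('jawbR',474,88,.055),('jawfaceBotL',105,97,.015),('jawfaceBotR',455,97,.015),('bartopFL',52,362,.052),('bartopFR',463,365,.052),('bartopNL',52,390,.052),('bartopNR',463,398,.052),('bedBL',80,558,.015),('bedBR',468,562,.015),('bedTR',488,80,.015),('rodLtop',93,90,.036),('rodLbot',62,535,.036),('rodRt',464,95,.036),('rodRb',447,540,.036),('gripTL',198,345,.093),('gripTR',292,348,.093),('gripBL',196,380,.093),('gripBR',282,384,.093)]:
    print(n,w(u,v,z))
im=r['pixels']
for n,u,v,z in [('tray TL',385,133,.05),('TR',461,133,.05),('BL',387,231,.05),('BR',463,231,.05)]: print(n,onz(r,u,v,z).round(4))
c=cv2.resize(im[120:245,370:480],None,fx=4.7,fy=4.7,interpolation=cv2.INTER_CUBIC); cv2.imwrite('pics/c3.png',c)
```

```text
jawTL [0.7011 0.4239 0.055 ]
jawTR [0.6968 0.1837 0.055 ]
jawbL [0.6838 0.423  0.055 ]
jawbR [0.677  0.1844 0.055 ]
jawfaceBotL [0.6848 0.4157 0.015 ]
jawfaceBotR [0.6843 0.2019 0.015 ]
bartopFL [0.5129 0.4262 0.052 ]
bartopFR [0.5105 0.1874 0.052 ]
bartopNL [0.4963 0.4253 0.052 ]
bartopNR [0.4911 0.187  0.052 ]
bedBL [0.4025 0.4157 0.015 ]
bedBR [0.3996 0.1873 0.015 ]
bedTR [0.695  0.1819 0.015 ]
rodLtop [0.6825 0.4163 0.036 ]
rodLbot [0.4138 0.4201 0.036 ]
rodRt [0.6788 0.1932 0.036 ]
rodRb [0.4103 0.1967 0.036 ]
gripTL [0.5145 0.3307 0.093 ]
gripTR [0.5127 0.2777 0.093 ]
gripBL [0.4945 0.3309 0.093 ]
gripBR [0.4921 0.2825 0.093 ]
tray TL [ 0.6908 -0.2037  0.05  ]
TR [ 0.6902 -0.4302  0.05  ]
BL [ 0.398 -0.201  0.05 ]
BR [ 0.3975 -0.4187  0.05  ]
```

View pics/c3.png

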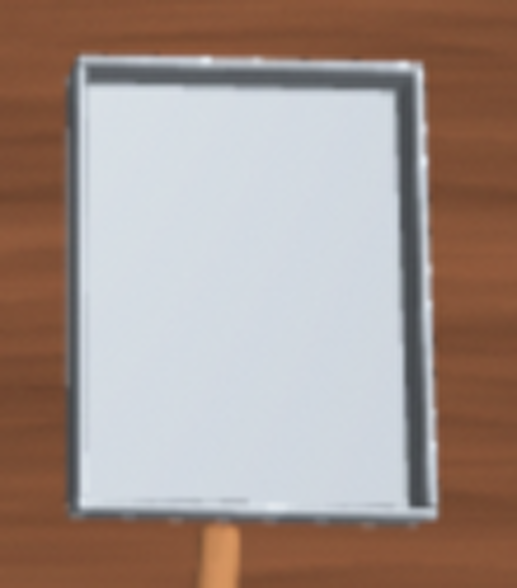

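The blanks measure about 0.182–0.190 x 0.047–0.05 at height 0.04, which fits 180x44. The clamp centre is about (0.551, 0.307) with yaw about -1°. The jaw face is at x≈0.682 and the bar face at x≈0.512, so the gap is about 0.17. The tray centre is about (0.544, -0.313). I'll first push the bar back to make room.

```bash
cat >> h.py <<'E'
from scipy.spatial.transform import Rotation as Ro
def cur():
    o=get_obs(); q=o['tool_rot']; return o,Ro.from_quat([q[1],q[2],q[3],q[0]])
def go(x,y,z,psi):
    """psi: wanted world angle (deg) of tool y axis, mod 180"""
    o,R=cur(); M=R.as_matrix(); a=np.degrees(np.arctan2(M[1,1],M[0,1]))
    d=(psi-a+90)%180-90; p=np.radians(a+d)
    yy=np.array([np.cos(p),np.sin(p),0]); zz=np.array([0,0,-1.]); T=np.stack([np.cross(yy,zz),yy,zz],1)
    print('t',round(o['t'],2),'pos',o['eef_pos'].round(4),'psi',round(a,1),'F',o['contact_force'].round(2),'w',round(o['gripper_width']*85.4,1),'q1,7',o['q'][[0,6]].round(2))
    print('dp',(M.T@(np.array([x,y,z])-o['eef_pos'])/.025).round(2),'ang',(Ro.from_matrix(M.T@T).as_rotvec(degrees=True)/5).round(2))
def st():
    o,R=cur();M=R.as_matrix(); print('t',round(o['t'],2),'pos',o['eef_pos'].round(4),'psi',round(np.degrees(np.arctan2(M[1,1],M[0,1])),1),'F',o['contact_force'].round(2),'w',round(o['gripper_width']*85.4,1))
E
python3 -c "
from h import *
go(.55,.306,.2,89)"
```

```text
t 0.2 pos [0.1642 0.6544 0.2307] psi 75.9 F [0.05 0.47 0.19] w 85.4 q1,7 [-1.43 -0.08]
dp [-18.36  -9.76   1.24] ang [-0.01 -0.   -2.62]
```

Emit:
jog_arm(dp=[[-1.5,-0.8,0],[-3,-1.6,0],[-4.5,-2.4,0],[-6,-3.2,0],[-7.5,-4,0]], angular=[[0,0,-0.6],[0,0,-1.2],[0,0,-1.8],[0,0,-2.2],[0,0,-2.6]], claw=[0,0,0,0,0], grip_force=60)

```text
t: 0.7
eef_pos: [0.3228, 0.5107, 0.2312]
tool_rot: [-0.0, 0.009, 1.0, -0.0]
contact_force: [0.3, -0.6, -0.2]
gripper_width: 0.142
```

```bash
python3 -c "
from h import *
go(.55,.306,.2,89)"
```

```text
t 0.7 pos [0.3228 0.5107 0.2312] psi 89.0 F [ 0.28 -0.61 -0.25] w 12.1 q1,7 [-1.13  0.45]
dp [-9.23 -8.03  1.25] ang [-0. -0.  0.]
```

Emit:
jog_arm(dp=[[-1.4,-1.2,0.2],[-2.8,-2.4,0.4],[-4.2,-3.6,0.6],[-5.6,-4.8,0.8],[-7,-6,1]], angular=[[0,0,0],[0,0,0],[0,0,0],[0,0,0],[0,0,0]], claw=[0,0,0,0,0])

```text
t: 1.2
eef_pos: [0.495, 0.3574, 0.2061]
tool_rot: [-0.0, 0.009, 1.0, 0.0]
contact_force: [-0.0, 0.6, -0.1]
gripper_width: -0.002
```

```bash
python3 -c "
from h import *
go(.55,.306,.12,89)"
```

```text
t 1.2 pos [0.495  0.3574 0.2061] psi 88.9 F [-0.03  0.56 -0.11] w -0.2 q1,7 [-0.81  0.87]
dp [-2.24 -2.02  3.44] ang [ 0.   -0.   -0.01]
```

Emit:
jog_arm(dp=[[-1.1,-1,0],[-2.2,-2,0.5],[-2.2,-2,2],[-2.2,-2,3.4],[-2.2,-2,3.4]], angular=[[0,0,0],[0,0,0],[0,0,0],[0,0,0],[0,0,0]], claw=[0,0,0,0,0])

```text
t: 1.7
eef_pos: [0.5448, 0.3056, 0.1165]
tool_rot: [-0.004, 0.01, 1.0, -0.003]
contact_force: [-1.3, 0.1, -0.5]
gripper_width: -0.002
```

```bash
python3 -c "
from h import *
go(.55,.306,.068,89)
r=snap('side','pics/s2.png');cv2.imwrite('pics/s2c.png',cv2.resize(r['pixels'][60:300,180:500],None,fx=2.4,fy=2.4))"
```

```text
t 1.7 pos [0.5448 0.3056 0.1165] psi 88.9 F [-1.28  0.14 -0.46] w -0.1 q1,7 [-0.69  1.  ]
dp [-0.22  0.03  1.94] ang [-0.06 -0.09 -0.02]
```

View pics/s2c.png

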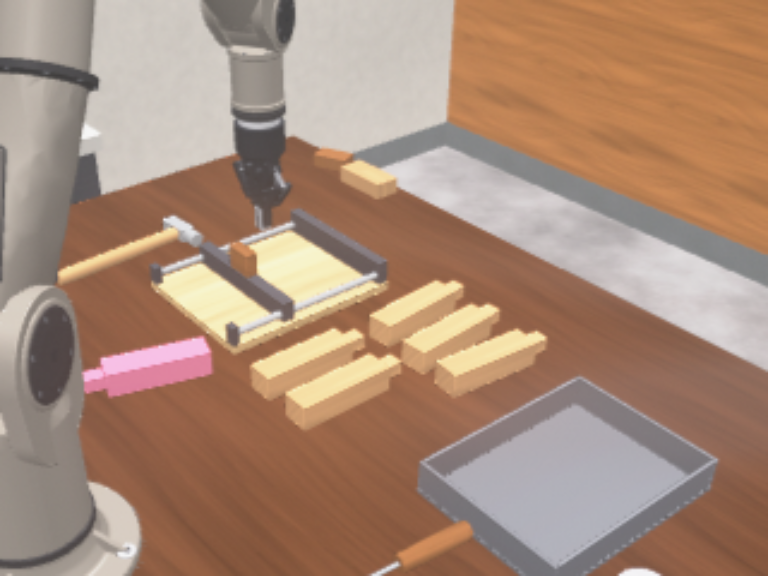

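The side view shows the shut fingers just ahead of the grip block, at (262,220) in the crop with the block at (243,258). Everything is undisturbed.

Emit:
jog_arm(dp=[[-0.2,0,0.6],[-0.2,0,1.2],[-0.2,0,1.9],[-0.2,0,1.9],[-0.2,0,1.9]], angular=[[0,0,0],[0,0,0],[0,0,0],[0,0,0],[0,0,0]], claw=[0,0,0,0,0])

```text
t: 2.25
eef_pos: [0.553, 0.3079, 0.0739]
tool_rot: [-0.0, 0.009, 1.0, -0.0]
contact_force: [0.2, -0.4, 0.8]
gripper_width: 0.003
```

Emit:
jog_arm(dp=[[0.3,0,0],[0.6,0,0],[0.9,0,0],[1.2,0,0],[1.5,0,0]], angular=[[0,0,0],[0,0,0],[0,0,0],[0,0,0],[0,0,0]], claw=[0,0,0,0,0])

```text
t: 2.75
eef_pos: [0.5157, 0.3087, 0.0744]
tool_rot: [0.001, 0.009, 1.0, 0.0]
contact_force: [3.3, -0.5, 0.2]
gripper_width: -0.001
```

Emit:
jog_arm(dp=[[0.4,0,0],[0.8,0,0],[1.2,0,0],[1.6,0,0],[1.6,0,0]], angular=[[0,0,0],[0,0,0],[0,0,0],[0,0,0],[0,0,0]], claw=[0,0,0,0,0])

```text
t: 3.25
eef_pos: [0.4728, 0.3092, 0.0734]
tool_rot: [-0.001, 0.009, 1.0, -0.0]
contact_force: [-0.0, 0.5, -0.6]
gripper_width: 0.001
```

```bash
python3 -c "
from h import *
go(.45,.306,.068,89)"
```

```text
t 3.25 pos [0.4728 0.3092 0.0734] psi 89.0 F [-0.01  0.45 -0.59] w 0.1 q1,7 [-0.76  0.93]
dp [ 0.91 -0.14  0.22] ang [-0.01 -0.03  0.  ]
```

Emit:
jog_arm(dp=[[0.2,0,0],[0.4,0,0],[0.6,0,0],[0.8,0,0],[0.8,0,0]], angular=[[0,0,0],[0,0,0],[0,0,0],[0,0,0],[0,0,0]], claw=[0,0,0,0,0])

```text
t: 3.75
eef_pos: [0.4542, 0.3094, 0.0736]
tool_rot: [-0.001, 0.009, 1.0, -0.0]
contact_force: [-0.3, -0.0, 0.4]
gripper_width: -0.002
```

Emit:
jog_arm(dp=[[-0.4,0,0],[-0.4,0,-2],[-0.4,0,-4],[-0.4,0,-5],[-0.4,0,-5]], angular=[[0,0,0],[0,0,0],[0,0,0],[0,0,0],[0,0,0]], claw=[0,0,0,0,0])

```text
t: 4.25
eef_pos: [0.4683, 0.3108, 0.2033]
tool_rot: [0.003, 0.01, 1.0, 0.003]
contact_force: [0.8, 0.1, -0.4]
gripper_width: -0.002
```

Run:
```python
from h import *
r=snap('top','pics/top3.png')
for b in blanks(r): print(*b)
go(.46,.085,.2,90)
```

```text
[621. 366.] [ 0.0194 -0.8259] 0.1646 0.113 -6.3
[136. 237.] [0.3994 0.5421] 0.2275 0.0831 24.0
[316. 212.] [0.459 0.001] 0.1824 0.0497 -0.3
[288. 211.] [0.4621 0.0853] 0.1827 0.0495 0.4
[206. 199.] [0.4967 0.3268] 0.3206 0.1103 42.7
[260. 182.] [0.5439 0.1515] 0.301 0.074 -1.4
[344. 145.] [ 0.6609 -0.0809] 0.1902 0.0492 -6.3
[316. 144.] [0.663  0.0011] 0.1906 0.051 2.8
[289. 142.] [0.6702 0.0845] 0.1901 0.0509 4.6
[157.  64.] [0.9183 0.4933] 0.1213 0.0664 89.9
t 4.3 pos [0.4669 0.31   0.2008] psi 88.9 F [-0.17  0.54 -0.48] w 0.0 q1,7 [-0.8  0.9]
dp [ 0.1  -9.    0.01] ang [ 0.03  0.03 -0.22]
```

View pics/top3.png

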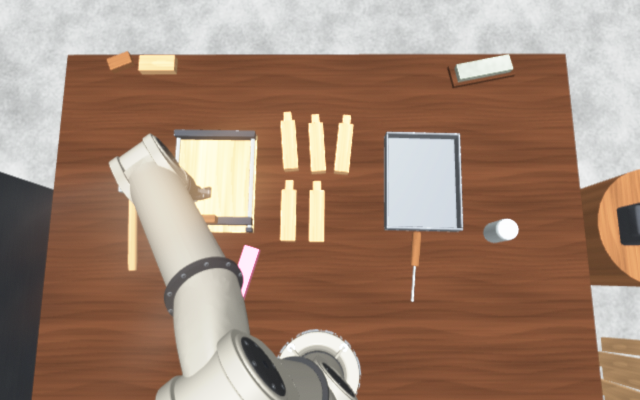

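The bar is now back near the bed's rear edge, at (215,219), and the blanks are unmoved. I'll go to the near-left blank: centre about (0.463, 0.087), gripped near its centre of mass at x≈0.453.

Emit:
jog_arm(dp=[[0.1,-2,0],[0.2,-4,0],[0.4,-6,0],[0.5,-7.6,0],[0.6,-8.9,0]], angular=[[0,0,-0.2],[0,0,-0.2],[0,0,-0.2],[0,0,-0.2],[0,0,-0.2]], claw=[66,66,66,66,66])

```text
t: 4.8
eef_pos: [0.4449, 0.084, 0.1975]
tool_rot: [-0.001, 0.002, 1.0, -0.001]
contact_force: [0.2, 1.1, 0.7]
gripper_width: 0.773
```

```bash
python3 -c "
from h import *
go(.453,.087,.06,90)"
```

```text
t 4.8 pos [0.4449 0.084  0.1975] psi 89.8 F [0.2  1.1  0.69] w 66.0 q1,7 [-0.53  1.29]
dp [-0.34  0.13  5.5 ] ang [-0.02 -0.03 -0.04]
```

Emit:
jog_arm(dp=[[-0.3,0.1,1],[-0.3,0.1,2.5],[-0.3,0.1,4],[-0.3,0.1,5.5],[-0.3,0.1,5.5]], angular=[[0,0,0],[0,0,0],[0,0,0],[0,0,0],[0,0,0]], claw=[66,66,66,66,66])

```text
t: 5.3
eef_pos: [0.4495, 0.0881, 0.0566]
tool_rot: [-0.005, 0.001, 1.0, -0.002]
contact_force: [-0.2, 0.5, -0.3]
gripper_width: 0.774
```

```bash
python3 -c "
from h import *
go(.453,.087,.012,90)
r=snap('side','pics/s3.png');cv2.imwrite('pics/s3c.png',cv2.resize(r['pixels'][130:270,240:440],None,fx=4,fy=4))
r=snap('top','pics/t3.png');cv2.imwrite('pics/t3c.png',cv2.resize(r['pixels'][100:260,240:400],None,fx=3.7,fy=3.7))"
```

```text
t 5.3 pos [0.4495 0.0881 0.0566] psi 89.9 F [-0.25  0.52 -0.28] w 66.1 q1,7 [-0.48  1.37]
dp [-0.16 -0.04  1.78] ang [-0.05 -0.12 -0.02]
```

View pics/s3c.png

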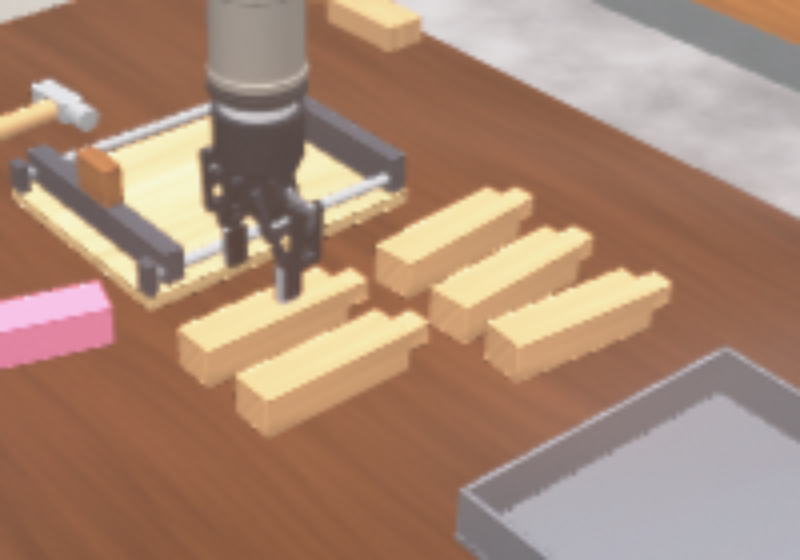

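View pics/t3c.png

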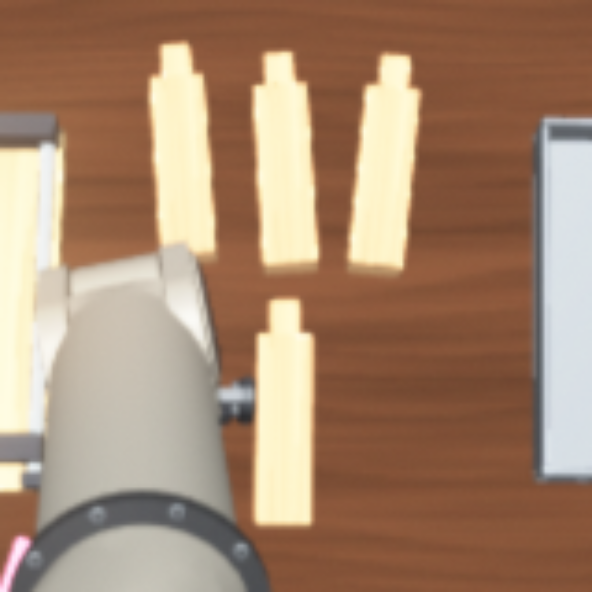

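In the side crop the fingers at (235,250) and (288,285) straddle the near-left blank, roughly in the middle. Both neighbours are clear, so I'll descend and close.

Emit:
jog_arm(dp=[[-0.15,0,0.5],[-0.15,0,1],[-0.15,0,1.5],[-0.15,0,1.8],[-0.15,0,1.8]], angular=[[0,0,0],[0,0,0],[0,0,0],[0,0,0],[0,0,0]], claw=[66,66,66,66,66])

```text
t: 5.9
eef_pos: [0.4566, 0.0894, 0.0152]
tool_rot: [-0.001, 0.001, 1.0, -0.0]
contact_force: [-0.4, 1.2, -0.4]
gripper_width: 0.77
```

Emit:
jog_arm(dp=[[0,0,0],[0,0,0],[0,0,0],[0,0,0],[0,0,0]], angular=[[0,0,0],[0,0,0],[0,0,0],[0,0,0],[0,0,0]], claw=[30,30,30,30,30], grip_force=80)

```text
t: 6.4
eef_pos: [0.4578, 0.0894, 0.0169]
tool_rot: [0.0, 0.001, 1.0, 0.0]
contact_force: [-0.8, -2.3, 6.3]
gripper_width: 0.498
```

Emit:
jog_arm(dp=[[0,0,-0.5],[0,0,-1.5],[0,0,-3],[0,0,-4.5],[0,0,-6]], angular=[[0,0,0],[0,0,0],[0,0,0],[0,0,0],[0,0,0]], claw=[30,30,30,30,30])

```text
t: 6.9
eef_pos: [0.457, 0.0897, 0.1684]
tool_rot: [0.0, 0.001, 1.0, 0.0]
contact_force: [0.5, 0.7, -1.0]
gripper_width: 0.5
```

Emit:
jog_arm(dp=[[0,0,0],[0,0,0],[0,0,0],[0,0,0],[0,0,0]], angular=[[0,0,0],[0,0,0],[0,0,0],[0,0,0],[0,0,0]], claw=[30,30,30,30,30])

```text
t: 7.4
eef_pos: [0.4567, 0.0894, 0.1652]
tool_rot: [-0.001, 0.001, 1.0, -0.0]
contact_force: [0.0, -0.1, -1.4]
gripper_width: 0.499
```

Emit:
jog_arm(dp=[[0,0,0],[0,0,0],[0,0,0],[0,0,0],[0,0,0]], angular=[[0,0,0],[0,0,0],[0,0,0],[0,0,0],[0,0,0]], claw=[30,30,30,30,30])

```text
t: 7.9
eef_pos: [0.4575, 0.0897, 0.1663]
tool_rot: [0.0, 0.001, 1.0, 0.0]
contact_force: [0.6, 0.6, -2.3]
gripper_width: 0.5
```

```bash
cat >> h.py <<'E'
def heft(n=20):
    F=[]
    for i in range(n):
        read_camera('side'); F.append(get_obs()['contact_force'])
    F=np.array(F); print('F mean',F.mean(0).round(2),'sem',(F.std(0)/n**.5).round(2))
E
python3 -c "
from h import *
heft(); go(.55,-.26,.2,90)"
```

```text
F mean [-0.07  0.18 -1.4 ] sem [0.11 0.11 0.1 ]
t 8.9 pos [0.4575 0.0897 0.1663] psi 89.9 F [-0.38  0.06 -1.  ] w 42.8 q1,7 [-0.53  1.31]
dp [ -3.72 -13.98  -1.35] ang [-0.   -0.   -0.02]
```

The z force is -1.4 N, so this one is dry (about 0.15 kg). It goes into the tray on the far-right lane, y≈-0.372.

Emit:
jog_arm(dp=[[-0.2,-1,-0.4],[-0.6,-2.6,-0.8],[-1,-4.3,-1.2],[-1.4,-6.1,-1.2],[-1.8,-7.9,-1.2]], angular=[[0,0,0],[0,0,0],[0,0,0],[0,0,0],[0,0,0]], claw=[30,30,30,30,30])

```text
t: 9.4
eef_pos: [0.5027, -0.1095, 0.1968]
tool_rot: [0.001, 0.0, 1.0, 0.0]
contact_force: [1.3, 0.7, -2.1]
gripper_width: 0.496
```

Emit:
jog_arm(dp=[[-0.3,-1.8,0],[-0.6,-3.6,0],[-0.9,-5.4,0],[-1.2,-7.2,0],[-1.4,-9,0]], angular=[[0,0,0],[0,0,0],[0,0,0],[0,0,0],[0,0,0]], claw=[30,30,30,30,30])

```text
t: 9.9
eef_pos: [0.5373, -0.3345, 0.1961]
tool_rot: [0.0, 0.0, 1.0, 0.0]
contact_force: [1.3, 0.2, -0.9]
gripper_width: 0.497
```

```bash
python3 -c "
from h import *
go(.54,-.372,.07,90)"
```

```text
t 9.9 pos [ 0.5373 -0.3345  0.1961] psi 90.0 F [ 1.29  0.18 -0.95] w 42.4 q1,7 [0.15 2.22]
dp [-0.11 -1.5   5.04] ang [ 0.    0.   -0.01]
```

Emit:
jog_arm(dp=[[-0.1,-0.8,0],[-0.1,-1.5,0.5],[-0.1,-1.5,1.5],[-0.1,-1.5,3],[-0.1,-1.5,4]], angular=[[0,0,0],[0,0,0],[0,0,0],[0,0,0],[0,0,0]], claw=[30,30,30,30,30])

```text
t: 10.4
eef_pos: [0.5385, -0.3698, 0.0938]
tool_rot: [-0.001, 0.001, 1.0, 0.001]
contact_force: [0.4, 0.6, -2.2]
gripper_width: 0.498
```

```bash
python3 -c "
from h import *
go(.54,-.372,.025,90)
r=snap('side','pics/s4.png');cv2.imwrite('pics/s4c.png',cv2.resize(r['pixels'][170:330,300:520],None,fx=3.6,fy=3.6))"
```

```text
t 10.4 pos [ 0.5385 -0.3698  0.0938] psi 89.9 F [ 0.35  0.56 -2.23] w 42.5 q1,7 [0.24 2.32]
dp [-0.06 -0.09  2.75] ang [ 0.02 -0.02 -0.02]
```

View pics/s4c.png

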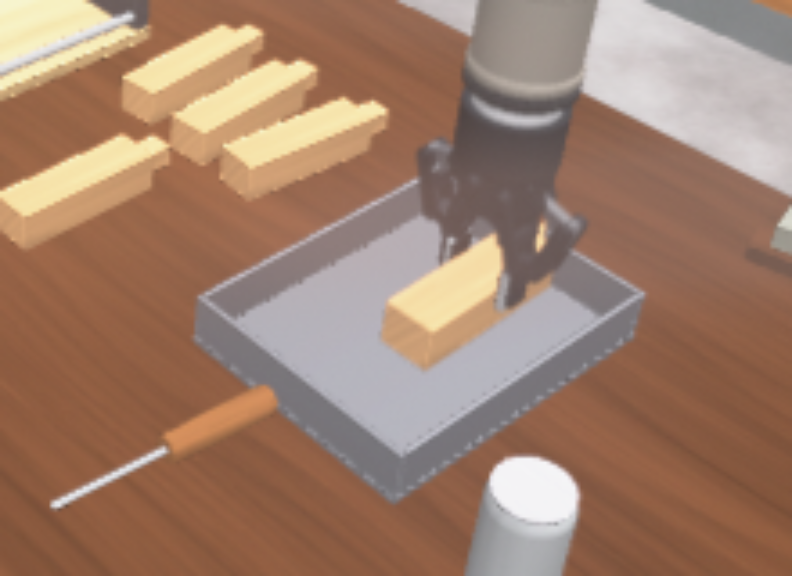

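Emit:
jog_arm(dp=[[0,0.15,0.5],[0,0.15,1],[0,0.15,1.7],[0,0.15,2.4],[0,0.15,2.7]], angular=[[0,0,0],[0,0,0],[0,0,0],[0,0,0],[0,0,0]], claw=[30,30,30,30,30])

```text
t: 10.95
eef_pos: [0.5385, -0.366, 0.0267]
tool_rot: [-0.001, 0.001, 1.0, 0.001]
contact_force: [0.2, 0.5, -1.7]
gripper_width: 0.499
```

Emit:
jog_arm(dp=[[0,0,0],[0,0,0],[0,0,0],[0,0,0],[0,0,0]], angular=[[0,0,0],[0,0,0],[0,0,0],[0,0,0],[0,0,0]], claw=[52,52,52,52,52])

```text
t: 11.45
eef_pos: [0.5398, -0.367, 0.0295]
tool_rot: [0.001, 0.001, 1.0, -0.0]
contact_force: [0.4, 0.4, -0.5]
gripper_width: 0.609
```

Emit:
jog_arm(dp=[[0,0,-0.8],[0,0,-2],[0,0,-3.5],[0,0,-5],[0,0,-6.5]], angular=[[0,0,0],[0,0,0],[0,0,0],[0,0,0],[0,0,0]], claw=[52,52,52,52,60])

```text
t: 11.95
eef_pos: [0.5392, -0.3667, 0.1931]
tool_rot: [0.0, 0.001, 1.0, -0.0]
contact_force: [0.9, -0.0, -0.0]
gripper_width: 0.699
```

Run:
```python
from h import *
heft()
r=snap('top','pics/t5.png')
for b in blanks(r): print(*b)
go(.453,0,.19,90)
```

```text
F mean [0.19 0.1  0.28] sem [0.16 0.12 0.22]
[621. 366.] [ 0.0193 -0.8271] 0.1648 0.1101 -6.5
[132. 231.] [0.4032 0.5334] 0.2324 0.0292 4.2
[316. 212.] [0.459  0.0024] 0.1824 0.0467 -0.3
[156. 191.] [0.5235 0.4749] 0.2155 0.1038 -1.1
[343. 145.] [ 0.6607 -0.0808] 0.1899 0.049 -6.2
[316. 144.] [6.629e-01 5.000e-04] 0.1902 0.0492 3.1
[289. 142.] [0.67   0.0846] 0.1903 0.0507 4.6
[157.  64.] [0.9183 0.4948] 0.1179 0.0664 89.9
t 13.0 pos [ 0.5394 -0.3667  0.1913] psi 89.9 F [-0.19  0.58 -0.06] w 59.9 q1,7 [0.2  2.27]
dp [ 3.48 14.66  0.05] ang [ 0.    0.   -0.02]
```

View pics/t5.png

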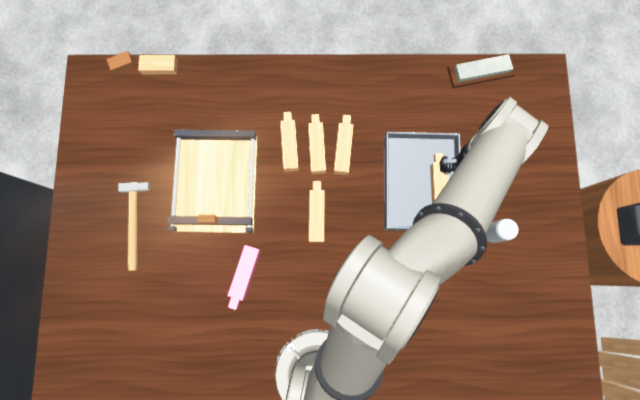

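The first blank lies in the tray at (438,178), and the rest are undisturbed. Next is the near-middle blank at (316,212).

Emit:
jog_arm(dp=[[0.3,1.6,0],[0.7,3.3,0],[1.2,5,0],[1.6,6.7,0],[2,8.4,0]], angular=[[0,0,0],[0,0,0],[0,0,0],[0,0,0],[0,0,0]], claw=[66,66,66,66,66])

```text
t: 13.5
eef_pos: [0.4891, -0.1551, 0.1915]
tool_rot: [0.0, 0.001, 1.0, 0.0]
contact_force: [0.8, 0.5, -0.3]
gripper_width: 0.769
```

Emit:
jog_arm(dp=[[0.3,1.5,0],[0.7,3,0],[1.1,4.5,0],[1.4,6,0.5],[1.5,6.2,2]], angular=[[0,0,0],[0,0,0],[0,0,0],[0,0,0],[0,0,0]], claw=[66,66,66,66,66])

```text
t: 14.0
eef_pos: [0.4547, 0.0035, 0.1435]
tool_rot: [0.004, -0.002, 1.0, 0.002]
contact_force: [0.2, 0.1, -1.1]
gripper_width: 0.77
```

```bash
python3 -c "
from h import *
go(.453,.001,.06,90)"
```

```text
t 14.0 pos [0.4547 0.0035 0.1435] psi 90.3 F [ 0.2   0.14 -1.06] w 65.8 q1,7 [-0.41  1.54]
dp [ 0.09 -0.11  3.34] ang [0.04 0.09 0.06]
```

Emit:
jog_arm(dp=[[0,0,1],[0,0,2],[0,0,3],[0,0,3.3],[0,0,3.3]], angular=[[0,0,0],[0,0,0],[0,0,0],[0,0,0],[0,0,0]], claw=[66,66,66,66,66])

```text
t: 14.5
eef_pos: [0.4518, -0.0018, 0.0583]
tool_rot: [-0.001, 0.001, 1.0, -0.0]
contact_force: [0.1, -0.2, 0.6]
gripper_width: 0.773
```

```bash
python3 -c "
from h import *
go(.453,.001,.014,90)"
```

```text
t 14.5 pos [ 0.4518 -0.0018  0.0583] psi 89.9 F [ 0.1  -0.16  0.63] w 66.0 q1,7 [-0.35  1.62]
dp [-0.05  0.11  1.77] ang [-0.   -0.02 -0.02]
```

Emit:
jog_arm(dp=[[0,0.1,0.5],[0,0.1,1],[0,0.1,1.5],[0,0.1,1.75],[0,0.1,1.75]], angular=[[0,0,0],[0,0,0],[0,0,0],[0,0,0],[0,0,0]], claw=[66,66,66,66,66])

```text
t: 15.0
eef_pos: [0.4518, 0.0007, 0.0143]
tool_rot: [-0.001, 0.001, 1.0, -0.0]
contact_force: [-0.0, -0.3, 1.1]
gripper_width: 0.777
```

Emit:
jog_arm(dp=[[0,0,0],[0,0,0],[0,0,0],[0,0,0],[0,0,0]], angular=[[0,0,0],[0,0,0],[0,0,0],[0,0,0],[0,0,0]], claw=[30,30,30,30,30])

```text
t: 15.5
eef_pos: [0.4527, 0.0009, 0.0157]
tool_rot: [0.0, 0.001, 1.0, 0.0]
contact_force: [-1.9, -0.7, 5.3]
gripper_width: 0.497
```

Emit:
jog_arm(dp=[[0,0,-0.5],[0,0,-1.5],[0,0,-3],[0,0,-4.5],[0,0,-6]], angular=[[0,0,0],[0,0,0],[0,0,0],[0,0,0],[0,0,0]], claw=[30,30,30,30,30])

```text
t: 16.0
eef_pos: [0.4515, 0.0007, 0.1669]
tool_rot: [-0.0, 0.001, 1.0, -0.0]
contact_force: [0.5, 0.4, -3.9]
gripper_width: 0.498
```

```bash
python3 -c "
from h import *
heft(25); go(.54,-.254,.2,90)"
```

```text
F mean [ 0.08  0.15 -3.68] sem [0.12 0.11 0.2 ]
t 17.25 pos [0.4524 0.0009 0.1651] psi 89.9 F [-0.17  0.28 -3.63] w 42.3 q1,7 [-0.43  1.52]
dp [ -3.52 -10.19  -1.4 ] ang [ 0.    0.   -0.02]
```

The reading is -3.7 N against about -1.4 N for the first one, so this blank is green. It goes to the clamp beside the jaw, at clamp x≈0.084, with the tool turned about -91°.

Emit:
jog_arm(dp=[[-0.4,0.6,-0.4],[-0.8,1.4,-0.8],[-1.3,2.3,-1.2],[-1.8,3.2,-1.6],[-2.4,4,-1.6]], angular=[[0,0,1],[0,0,2.5],[0,0,4],[0,0,5.5],[0,0,7]], claw=[30,30,30,30,30])

```text
t: 17.75
eef_pos: [0.5136, 0.1023, 0.2064]
tool_rot: [0.001, 0.304, 0.953, 0.001]
contact_force: [0.8, 0.5, -3.8]
gripper_width: 0.501
```

```bash
python3 -c "
from h import *
go(.635,.314,.2,-1)"
```

```text
t 17.75 pos [0.5136 0.1023 0.2064] psi 54.6 F [ 0.82  0.46 -3.79] w 42.8 q1,7 [-0.64  0.76]
dp [0.94 9.72 0.28] ang [ 0.03 -0.   11.13]
```

Emit:
jog_arm(dp=[[0.1,1,0],[0.2,2.2,0],[0.3,3.5,0],[0.5,4.8,0],[0.6,6,0]], angular=[[0,0,1.2],[0,0,2.7],[0,0,4.2],[0,0,5.6],[0,0,7]], claw=[30,30,30,30,30])

```text
t: 18.25
eef_pos: [0.5866, 0.2341, 0.2047]
tool_rot: [-0.0, 0.576, 0.818, -0.0]
contact_force: [-0.3, 0.1, -3.8]
gripper_width: 0.499
```

```bash
python3 -c "
from h import *
go(.635,.314,.2,-1)"
```

```text
t 18.25 pos [0.5866 0.2341 0.2047] psi 19.7 F [-0.31  0.13 -3.81] w 42.6 q1,7 [-0.82  0.07]
dp [2.36 2.9  0.19] ang [-0.01 -0.    4.14]
```

Emit:
jog_arm(dp=[[0.4,0.5,0],[1,1.2,0],[1.7,2,0],[2.3,2.9,0],[2.3,2.9,0.2]], angular=[[0,0,1],[0,0,2.2],[0,0,3.2],[0,0,4.1],[0,0,4.1]], claw=[30,30,30,30,30])

```text
t: 18.75
eef_pos: [0.6358, 0.3161, 0.1995]
tool_rot: [-0.0, 0.71, 0.705, 0.001]
contact_force: [-0.2, 1.1, -3.2]
gripper_width: 0.5
```

```bash
python3 -c "
from h import *
go(.635,.314,.1,-1)"
```

```text
t 18.75 pos [0.6358 0.3161 0.1995] psi -0.4 F [-0.21  1.14 -3.23] w 42.7 q1,7 [-0.89 -0.3 ]
dp [-0.09 -0.04  3.98] ang [ 0.02 -0.02  0.12]
```

Emit:
jog_arm(dp=[[0,0,0.8],[0,0,1.8],[0,0,2.8],[0,0,3.8],[0,0,4]], angular=[[0,0,0.1],[0,0,0.1],[0,0,0.1],[0,0,0.1],[0,0,0.1]], claw=[30,30,30,30,30])

```text
t: 19.25
eef_pos: [0.6323, 0.3098, 0.0962]
tool_rot: [-0.001, 0.714, 0.701, -0.003]
contact_force: [-0.6, -0.4, -4.3]
gripper_width: 0.494
```

```bash
python3 -c "
from h import *
go(.635,.314,.034,-1)
r=snap('side','pics/s5.png');cv2.imwrite('pics/s5c.png',cv2.resize(r['pixels'][110:230,220:380],None,fx=4.8,fy=4.8))
r=snap('top','pics/t6.png');cv2.imwrite('pics/t6c.png',cv2.resize(r['pixels'][100:260,140:300],None,fx=3.7,fy=3.7))"
```

```text
t 19.25 pos [0.6323 0.3098 0.0962] psi -1.0 F [-0.63 -0.42 -4.27] w 42.2 q1,7 [-0.86 -0.26]
dp [0.18 0.12 2.49] ang [-0.07  0.04 -0.01]
```

View pics/s5c.png

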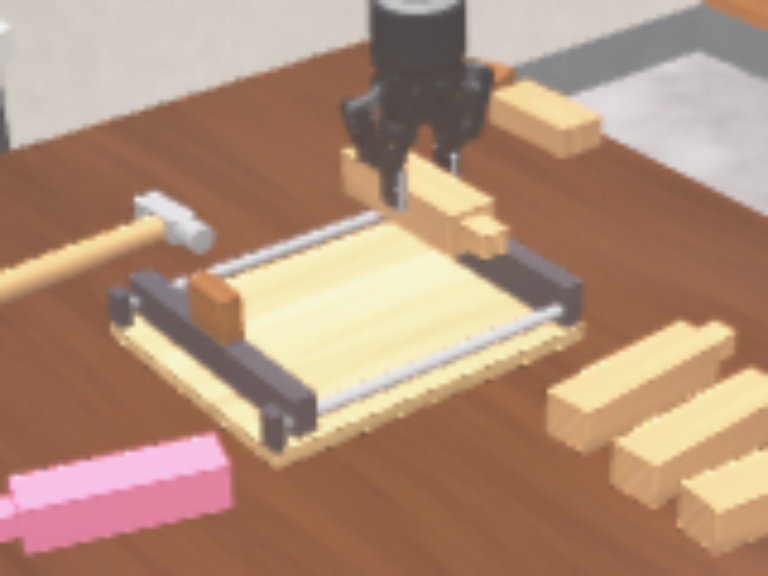

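View pics/t6c.png

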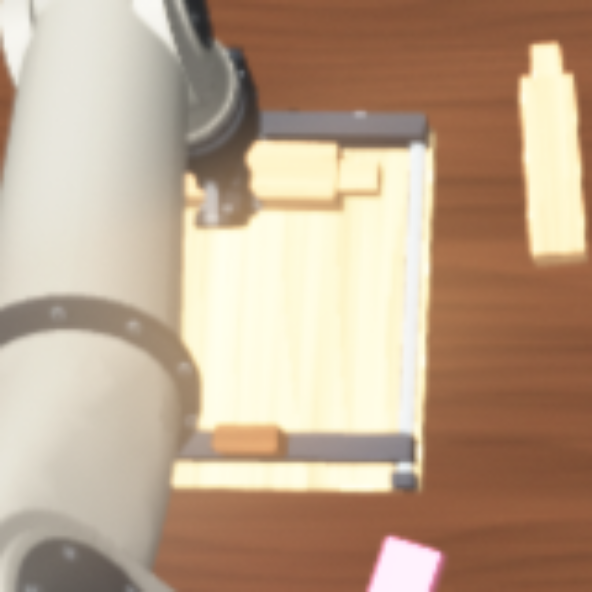

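The held blank is level above the bed near the jaw, with its tongue toward -y at (375,170) in the top crop. Lowering it now.

Emit:
jog_arm(dp=[[0.1,0.05,0.6],[0.15,0.05,1.2],[0.15,0.05,1.8],[0.15,0.05,2.3],[0.15,0.05,2.4]], angular=[[0,0,0],[0,0,0],[0,0,0],[0,0,0],[0,0,0]], claw=[30,30,30,30,30])

```text
t: 19.85
eef_pos: [0.6349, 0.3141, 0.0374]
tool_rot: [-0.001, 0.714, 0.7, -0.002]
contact_force: [-0.1, -0.5, -3.4]
gripper_width: 0.499
```

```bash
python3 -c "
from h import *
go(.635,.314,.032,-1)"
```

```text
t 19.85 pos [0.6349 0.3141 0.0374] psi -1.1 F [-0.13 -0.51 -3.4 ] w 42.6 q1,7 [-0.84 -0.24]
dp [-0.    0.01  0.22] ang [-0.04  0.02 -0.02]
```

Emit:
jog_arm(dp=[[0,0,0.05],[0,0,0.1],[0,0,0.15],[0,0,0.2],[0,0,0.2]], angular=[[0,0,0],[0,0,0],[0,0,0],[0,0,0],[0,0,0]], claw=[30,30,30,30,30])

```text
t: 20.35
eef_pos: [0.6364, 0.3148, 0.0352]
tool_rot: [-0.0, 0.714, 0.7, 0.0]
contact_force: [-0.3, 0.6, -3.6]
gripper_width: 0.503
```

Emit:
jog_arm(dp=[[0,0,0],[0,0,0],[0,0,0],[0,0,0],[0,0,0]], angular=[[0,0,0],[0,0,0],[0,0,0],[0,0,0],[0,0,0]], claw=[52,52,52,52,52])

```text
t: 20.85
eef_pos: [0.6365, 0.3147, 0.0352]
tool_rot: [0.0, 0.714, 0.7, 0.0]
contact_force: [-0.5, 0.1, -0.3]
gripper_width: 0.605
```

Emit:
jog_arm(dp=[[0,0,-0.8],[0,0,-2],[0,0,-3.5],[0,0,-5],[0,0,-6.5]], angular=[[0,0,0],[0,0,0],[0,0,0],[0,0,0],[0,0,0]], claw=[52,52,52,52,60])

```text
t: 21.35
eef_pos: [0.6362, 0.3146, 0.1991]
tool_rot: [0.0, 0.714, 0.7, -0.0]
contact_force: [-0.1, 0.4, 0.2]
gripper_width: 0.705
```

```bash
python3 -c "
from h import *
r=snap('top','pics/t7.png')
for b in blanks(r): print(*b)
go(.66,.08,.2,92.5)"
```

```text
[621. 366.] [ 0.0194 -0.8259] 0.1646 0.113 -6.3
[260. 182.] [0.5438 0.1543] 0.2949 0.0679 -1.5
[343. 145.] [ 0.6606 -0.0807] 0.1901 0.0496 -6.1
[316. 145.] [0.6628 0.0011] 0.191 0.051 3.0
[289. 142.] [0.6702 0.0846] 0.1901 0.0514 4.7
t 21.4 pos [0.6397 0.3155 0.2066] psi -1.1 F [2.97 0.38 4.46] w 59.8 q1,7 [-0.89 -0.31]
dp [-9.41  0.99  0.22] ang [ 0.04 -0.12 17.28]
```

View pics/t7.png

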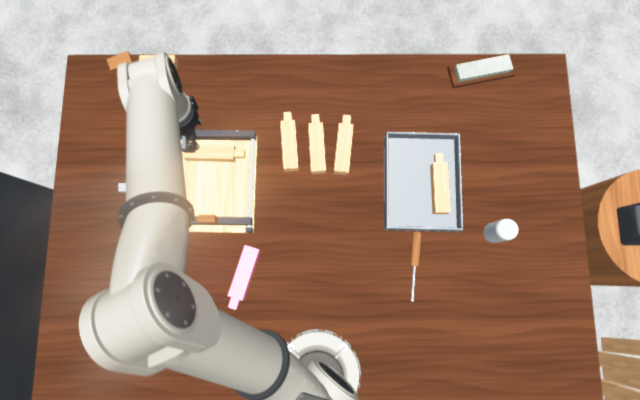

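The green blank lies flat beside the jaw, at (213,153). The tray blank is at (440,185). Next is the far-left blank at (289,142): centre about (0.675, 0.088), yaw 4.7°.

Emit:
jog_arm(dp=[[-0.6,0,0],[-1.6,0.1,0],[-2.8,0.2,0],[-4.2,0.3,0],[-5.5,0.5,0]], angular=[[0,0,-1.3],[0,0,-2.8],[0,0,-4.3],[0,0,-5.8],[0,0,-7.3]], claw=[64,64,64,64,64])

```text
t: 21.9
eef_pos: [0.646, 0.1755, 0.1975]
tool_rot: [0.0, 0.456, 0.89, -0.0]
contact_force: [0.4, 0.1, 0.6]
gripper_width: 0.747
```

```bash
python3 -c "
from h import *
go(.666,.087,.2,94.7)"
```

```text
t 21.9 pos [0.646  0.1755 0.1975] psi 35.7 F [0.39 0.12 0.61] w 63.8 q1,7 [-0.63  0.45]
dp [-3.34 -1.42 -0.1 ] ang [ -0.     0.   -11.79]
```

Emit:
jog_arm(dp=[[-0.6,-0.2,0],[-1.2,-0.5,0],[-2,-0.8,0],[-2.7,-1.1,0],[-3.3,-1.4,0]], angular=[[0,0,-1.5],[0,0,-3],[0,0,-4.5],[0,0,-6],[0,0,-7.5]], claw=[64,64,64,64,64])

```text
t: 22.4
eef_pos: [0.6658, 0.088, 0.1974]
tool_rot: [0.0, 0.146, 0.989, -0.0]
contact_force: [0.0, -0.6, -1.4]
gripper_width: 0.747
```

```bash
python3 -c "
from h import *
go(.666,.087,.1,94.7)"
```

```text
t 22.4 pos [0.6658 0.088  0.1974] psi 73.2 F [ 0.03 -0.57 -1.35] w 63.8 q1,7 [-0.4   1.17]
dp [-0.02 -0.03  3.9 ] ang [-0.    0.   -4.31]
```

Emit:
jog_arm(dp=[[0,0,0],[0,0,1],[0,0,2],[0,0,3],[0,0,3.9]], angular=[[0,0,-1.5],[0,0,-3],[0,0,-4.3],[0,0,-4.3],[0,0,-4.3]], claw=[64,64,64,64,64])

```text
t: 22.9
eef_pos: [0.6653, 0.0891, 0.0988]
tool_rot: [-0.0, -0.038, 0.999, 0.0]
contact_force: [0.3, -0.4, 0.2]
gripper_width: 0.75
```

Emit:
jog_arm(dp=[[0,0,0.5],[0,0,1.1],[0,0,1.5],[0,0,1.5],[0,0,1.5]], angular=[[0,0,0],[0,0,0],[0,0,0],[0,0,0],[0,0,0]], claw=[64,64,64,64,64])

```text
t: 23.4
eef_pos: [0.6659, 0.0895, 0.063]
tool_rot: [0.0, -0.039, 0.999, 0.0]
contact_force: [0.7, -0.4, 0.4]
gripper_width: 0.749
```

```bash
python3 -c "
from h import *
go(.666,.087,.014,94.7)
r=snap('side','pics/s6.png');cv2.imwrite('pics/s6c.png',cv2.resize(r['pixels'][110:270,290:490],None,fx=3.7,fy=3.7))"
```

```text
t 23.4 pos [0.6659 0.0895 0.063 ] psi 94.4 F [ 0.66 -0.45  0.44] w 63.9 q1,7 [-0.32  1.51]
dp [ 0.01 -0.1   1.96] ang [ 0.    0.01 -0.06]
```

View pics/s6c.png

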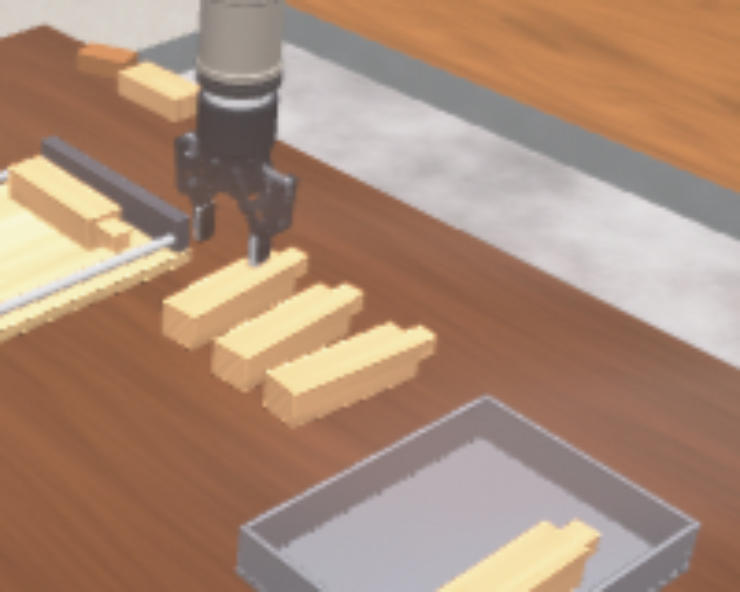

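Emit:
jog_arm(dp=[[0,-0.1,0.5],[0,-0.1,1],[0,-0.1,1.5],[0,-0.1,1.95],[0,-0.1,1.95]], angular=[[0,0,0],[0,0,0],[0,0,0],[0,0,0],[0,0,0]], claw=[64,64,64,64,64])

```text
t: 23.95
eef_pos: [0.664, 0.0868, 0.0112]
tool_rot: [-0.002, -0.039, 0.999, -0.0]
contact_force: [-0.5, 0.3, 0.5]
gripper_width: 0.752
```

Emit:
jog_arm(dp=[[0,0,0],[0,0,0],[0,0,0],[0,0,0],[0,0,0]], angular=[[0,0,0],[0,0,0],[0,0,0],[0,0,0],[0,0,0]], claw=[30,30,30,30,30])

```text
t: 24.45
eef_pos: [0.6661, 0.0871, 0.0143]
tool_rot: [0.0, -0.039, 0.999, 0.0]
contact_force: [0.0, 0.1, 1.7]
gripper_width: 0.499
```

Emit:
jog_arm(dp=[[0,0,-0.5],[0,0,-1.5],[0,0,-3],[0,0,-4.5],[0,0,-6]], angular=[[0,0,0],[0,0,0],[0,0,0],[0,0,0],[0,0,0]], claw=[30,30,30,30,30])

```text
t: 24.95
eef_pos: [0.6653, 0.087, 0.1659]
tool_rot: [-0.0, -0.039, 0.999, 0.0]
contact_force: [1.2, 0.5, -1.1]
gripper_width: 0.499
```

```bash
python3 -c "
from h import *
heft(25); go(.54,-.254,.2,90)
r=snap('side','pics/s7.png');cv2.imwrite('pics/s7c.png',cv2.resize(r['pixels'][80:280,240:490],None,fx=3,fy=2.9))"
```

```text
F mean [ 0.21 -0.14 -1.68] sem [0.14 0.11 0.23]
t 26.2 pos [0.6658 0.087  0.1638] psi 94.4 F [ 1.07  0.49 -1.65] w 42.6 q1,7 [-0.33  1.5 ]
dp [  6.07 -13.21  -1.45] ang [0.   0.   0.88]
```

View pics/s7c.png

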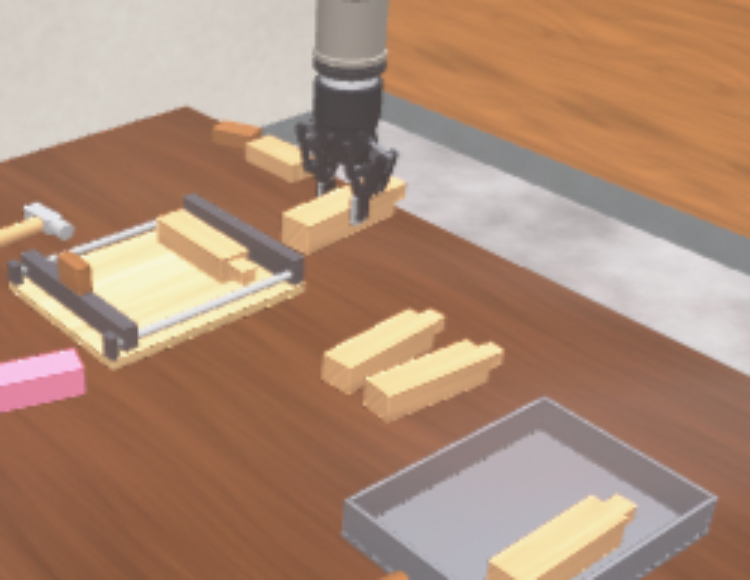

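The reading is -1.7 N, so this one is dry too. It goes to the tray's left lane, y≈-0.26.

Emit:
jog_arm(dp=[[0.5,-0.8,-0.4],[1.2,-2.2,-0.8],[1.9,-3.7,-1.2],[2.6,-5.2,-1.4],[3.3,-6.8,-1.4]], angular=[[0,0,0.2],[0,0,0.4],[0,0,0.6],[0,0,0.8],[0,0,0.9]], claw=[30,30,30,30,30])

```text
t: 26.75
eef_pos: [0.5966, -0.09, 0.2]
tool_rot: [0.001, 0.001, 1.0, 0.0]
contact_force: [1.3, -0.7, -1.6]
gripper_width: 0.498
```

```bash
python3 -c "
from h import *
go(.54,-.26,.2,90)"
```

```text
t 26.75 pos [ 0.5966 -0.09    0.2   ] psi 89.9 F [ 1.3  -0.68 -1.61] w 42.5 q1,7 [-0.12  1.71]
dp [ 2.25 -6.8  -0.01] ang [ 0.    0.03 -0.01]
```

Emit:
jog_arm(dp=[[0.6,-1.8,0],[1.2,-3.6,0],[1.8,-5.3,0],[2.2,-6.5,0],[2.2,-6.8,0.5]], angular=[[0,0,0],[0,0,0],[0,0,0],[0,0,0],[0,0,0]], claw=[30,30,30,30,30])

```text
t: 27.25
eef_pos: [0.5398, -0.2649, 0.1881]
tool_rot: [0.001, 0.004, 1.0, -0.002]
contact_force: [-0.4, -0.2, -1.2]
gripper_width: 0.497
```

Emit:
jog_arm(dp=[[0,0,0.8],[0,0,1.8],[0,0,2.8],[0,0,3.8],[0,0,3.8]], angular=[[0,0,0],[0,0,0],[0,0,0],[0,0,0],[0,0,0]], claw=[30,30,30,30,30])

```text
t: 27.75
eef_pos: [0.5392, -0.2568, 0.0878]
tool_rot: [-0.003, 0.0, 1.0, 0.001]
contact_force: [-1.0, 0.4, -1.5]
gripper_width: 0.498
```

```bash
python3 -c "
from h import *
go(.54,-.26,.024,90)"
```

```text
t 27.75 pos [ 0.5392 -0.2568  0.0878] psi 90.0 F [-0.99  0.43 -1.53] w 42.5 q1,7 [0.17 2.06]
dp [-0.05 -0.14  2.55] ang [ 0.03 -0.07 -0.  ]
```

Emit:
jog_arm(dp=[[0,-0.1,0.5],[0,-0.1,1],[0,-0.1,1.6],[0,-0.1,2.2],[0,-0.1,2.5]], angular=[[0,0,0],[0,0,0],[0,0,0],[0,0,0],[0,0,0]], claw=[30,30,30,30,30])

```text
t: 28.25
eef_pos: [0.5405, -0.2608, 0.0269]
tool_rot: [-0.001, 0.001, 1.0, 0.0]
contact_force: [0.3, 0.3, -2.2]
gripper_width: 0.5
```

Emit:
jog_arm(dp=[[0,0,0],[0,0,0],[0,0,0],[0,0,0],[0,0,0]], angular=[[0,0,0],[0,0,0],[0,0,0],[0,0,0],[0,0,0]], claw=[52,52,52,52,52])

```text
t: 28.75
eef_pos: [0.5417, -0.2614, 0.0294]
tool_rot: [0.001, 0.001, 1.0, -0.0]
contact_force: [-0.2, 0.3, 0.7]
gripper_width: 0.608
```

Emit:
jog_arm(dp=[[0,0,-0.8],[0,0,-2],[0,0,-3.5],[0,0,-5],[0,0,-6.5]], angular=[[0,0,0],[0,0,0],[0,0,0],[0,0,0],[0,0,0]], claw=[52,52,52,52,60])

```text
t: 29.25
eef_pos: [0.5411, -0.2613, 0.1931]
tool_rot: [0.0, 0.001, 1.0, -0.0]
contact_force: [0.7, -0.4, 0.6]
gripper_width: 0.705
```

```bash
python3 -c "
from h import *
r=snap('top','pics/t8.png')
for b in blanks(r): print(*b)
go(.656,-.082,.2,83.9)"
```

```text
[621. 366.] [ 0.0193 -0.8277] 0.1624 0.1142 -4.6
[402. 188.] [ 0.5171 -0.2575] 0.1208 0.0501 -1.9
[343. 145.] [ 0.6605 -0.081 ] 0.1903 0.0492 -6.4
[316. 145.] [6.629e-01 5.000e-04] 0.1905 0.0493 3.0
[157.  64.] [0.9183 0.4932] 0.121 0.0664 89.9
t 29.3 pos [ 0.5444 -0.263   0.1997] psi 89.9 F [ 2.13 -1.62  3.81] w 59.8 q1,7 [0.14 2.03]
dp [-4.45  7.25  0.01] ang [-0.03  0.11  1.2 ]
```

View pics/t8.png

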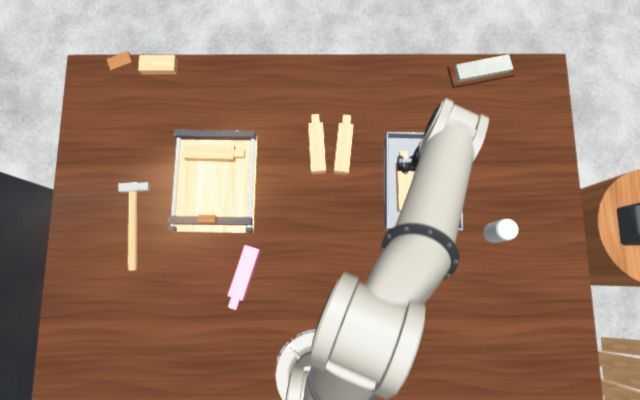

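The second dry blank lies in the tray at (402,188). The two remaining blanks are at (316,145) and (343,145). I'll take the right one, yaw -6.4°.

Emit:
jog_arm(dp=[[-1,1.5,0],[-2,3,0],[-3,4.7,0],[-3.9,6.4,0],[-4.4,7.2,0]], angular=[[0,0,0.4],[0,0,0.8],[0,0,1.2],[0,0,1.2],[0,0,1.2]], claw=[62,62,62,62,62])

```text
t: 29.8
eef_pos: [0.6534, -0.0751, 0.1911]
tool_rot: [0.0, 0.05, 0.999, 0.001]
contact_force: [-0.0, 0.6, -0.2]
gripper_width: 0.722
```

Emit:
jog_arm(dp=[[0,0,1.5],[0,0,3],[0,0,4.5],[0,0,5.4],[0,0,5.4]], angular=[[0,0,0],[0,0,0],[0,0,0],[0,0,0],[0,0,0]], claw=[62,62,62,62,62])

```text
t: 30.3
eef_pos: [0.6487, -0.081, 0.0526]
tool_rot: [-0.003, 0.053, 0.999, -0.0]
contact_force: [-0.5, -0.6, -0.3]
gripper_width: 0.727
```

Emit:
jog_arm(dp=[[0,0,0],[0,0,0],[0,0,0],[0,0,0],[0,0,0]], angular=[[0,0,0],[0,0,0],[0,0,0],[0,0,0],[0,0,0]], claw=[62,62,62,62,62])

```text
t: 30.8
eef_pos: [0.652, -0.0815, 0.0571]
tool_rot: [0.001, 0.053, 0.999, 0.0]
contact_force: [-0.2, 0.0, -0.2]
gripper_width: 0.725
```

```bash
python3 -c "
from h import *
go(.6565,-.0825,.014,83.6)
r=snap('top','pics/t9.png');cv2.imwrite('pics/t9c.png',cv2.resize(r['pixels'][100:220,260:400],None,fx=4,fy=4))"
```

```text
t 30.8 pos [ 0.652  -0.0815  0.0571] psi 83.9 F [-0.18  0.02 -0.25] w 61.9 q1,7 [-0.12  1.64]
dp [-0.18 -0.02  1.72] ang [0.   0.01 0.06]
```

View pics/t9c.png

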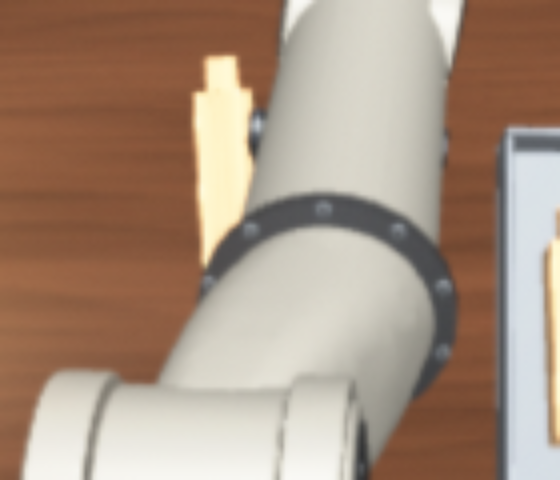

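The arm hides the target, but the middle blank at (225,150) in the crop is untouched, and the numbers fit. I'll descend and close.

Emit:
jog_arm(dp=[[-0.15,0,0.5],[-0.15,0,1],[-0.15,0,1.5],[-0.15,0,1.7],[-0.15,0,1.7]], angular=[[0,0,0],[0,0,0],[0,0,0],[0,0,0],[0,0,0]], claw=[62,62,62,62,62])

```text
t: 31.35
eef_pos: [0.6542, -0.0818, 0.012]
tool_rot: [-0.001, 0.053, 0.999, -0.0]
contact_force: [-0.5, 0.5, -0.5]
gripper_width: 0.722
```

Emit:
jog_arm(dp=[[0,0,0],[0,0,0],[0,0,0],[0,0,0],[0,0,0]], angular=[[0,0,0],[0,0,0],[0,0,0],[0,0,0],[0,0,0]], claw=[30,30,30,30,30])

```text
t: 31.85
eef_pos: [0.6557, -0.0819, 0.0143]
tool_rot: [0.0, 0.053, 0.999, 0.0]
contact_force: [-0.6, 1.2, 3.0]
gripper_width: 0.499
```

Emit:
jog_arm(dp=[[0,0,-0.5],[0,0,-1.5],[0,0,-3],[0,0,-4.5],[0,0,-6]], angular=[[0,0,0],[0,0,0],[0,0,0],[0,0,0],[0,0,0]], claw=[30,30,30,30,30])

```text
t: 32.35
eef_pos: [0.6548, -0.0819, 0.1657]
tool_rot: [-0.0, 0.053, 0.999, 0.0]
contact_force: [1.1, -0.1, -1.6]
gripper_width: 0.501
```

```bash
python3 -c "
from h import *
heft(25); go(.57,.314,.2,-1)
r=snap('side','pics/s8.png');cv2.imwrite('pics/s8c.png',cv2.resize(r['pixels'][80:280,240:490],None,fx=3,fy=2.9))"
```

```text
F mean [ 0.22 -0.09 -1.48] sem [0.17 0.1  0.23]
t 33.6 pos [ 0.6553 -0.0819  0.1638] psi 83.9 F [-0.45 -0.33 -1.  ] w 42.7 q1,7 [-0.14  1.62]
dp [ 5.07 15.38 -1.45] ang [ 0.   -0.   16.98]
```

View pics/s8c.png

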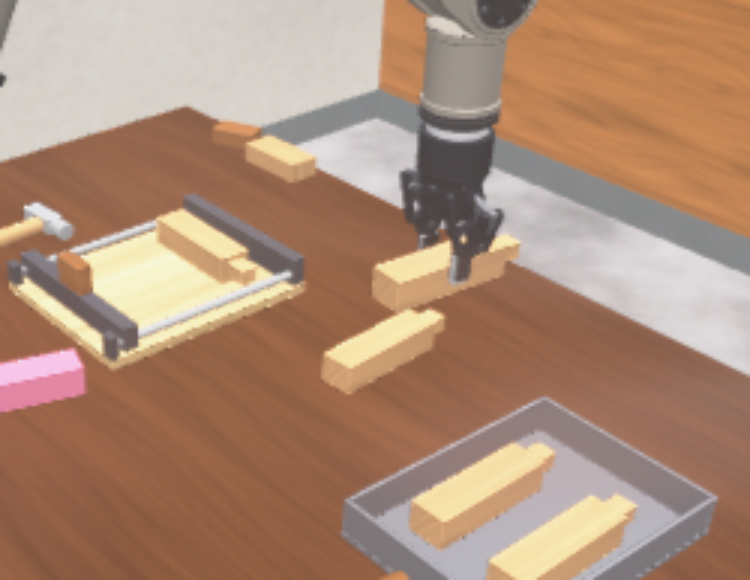

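The reading is -1.5 N: dry, the third one. The gap between the two tray blanks is only about 61 mm, so I'll lay it crosswise on top of them. That puts its z at about 0.066, within the 0.08 limit.

```bash
python3 -c "
from h import *
go(.535,-.303,.2,0)"
```

```text
t 33.65 pos [ 0.6553 -0.0819  0.1638] psi 83.9 F [ 0.69 -0.4  -0.51] w 42.4 q1,7 [-0.14  1.62]
dp [ 3.85 -9.31 -1.45] ang [ 0.   -0.   16.78]
```

Emit:
jog_arm(dp=[[0.3,-0.6,-0.4],[0.8,-1.8,-0.8],[1.3,-3,-1.2],[1.8,-4.3,-1.4],[2.3,-5.5,-1.4]], angular=[[0,0,0.8],[0,0,2],[0,0,3.4],[0,0,4.8],[0,0,6.2]], claw=[30,30,30,30,30])

```text
t: 34.15
eef_pos: [0.5833, -0.2141, 0.2]
tool_rot: [0.001, 0.321, 0.947, 0.0]
contact_force: [0.0, -0.5, -1.4]
gripper_width: 0.504
```

```bash
python3 -c "
from h import *
go(.535,-.303,.2,0)"
```

```text
t 34.15 pos [ 0.5833 -0.2141  0.2   ] psi 52.6 F [ 0.   -0.5  -1.44] w 43.0 q1,7 [-0.05  1.35]
dp [-0.62 -4.   -0.  ] ang [ 0.02  0.02 10.52]
```

Emit:
jog_arm(dp=[[-0.1,-0.8,0],[-0.2,-1.8,0],[-0.4,-2.8,0],[-0.6,-3.6,0],[-0.6,-4,0]], angular=[[0,0,1.3],[0,0,2.7],[0,0,4.1],[0,0,5.5],[0,0,7]], claw=[30,30,30,30,30])

```text
t: 34.65
eef_pos: [0.534, -0.3039, 0.1992]
tool_rot: [0.0, 0.592, 0.806, -0.0]
contact_force: [-0.6, 0.1, -2.0]
gripper_width: 0.496
```

Emit:
jog_arm(dp=[[0,0,0],[0,0,0],[0,0,0.5],[0,0,1.2],[0,0,2]], angular=[[0,0,1.2],[0,0,2.4],[0,0,3.5],[0,0,3.5],[0,0,3.5]], claw=[30,30,30,30,30])

```text
t: 35.15
eef_pos: [0.5358, -0.3013, 0.1488]
tool_rot: [0.001, 0.704, 0.71, 0.0]
contact_force: [0.6, -0.3, -2.0]
gripper_width: 0.5
```

```bash
python3 -c "
from h import *
go(.535,-.303,.064,0)
r=snap('side','pics/s9.png');cv2.imwrite('pics/s9c.png',cv2.resize(r['pixels'][170:330,300:520],None,fx=3.6,fy=3.6))"
```

```text
t 35.15 pos [ 0.5358 -0.3013  0.1488] psi 0.4 F [ 0.64 -0.32 -2.03] w 42.7 q1,7 [-0.03  0.75]
dp [-0.07 -0.04  3.39] ang [0.02 0.01 0.09]
```

View pics/s9c.png

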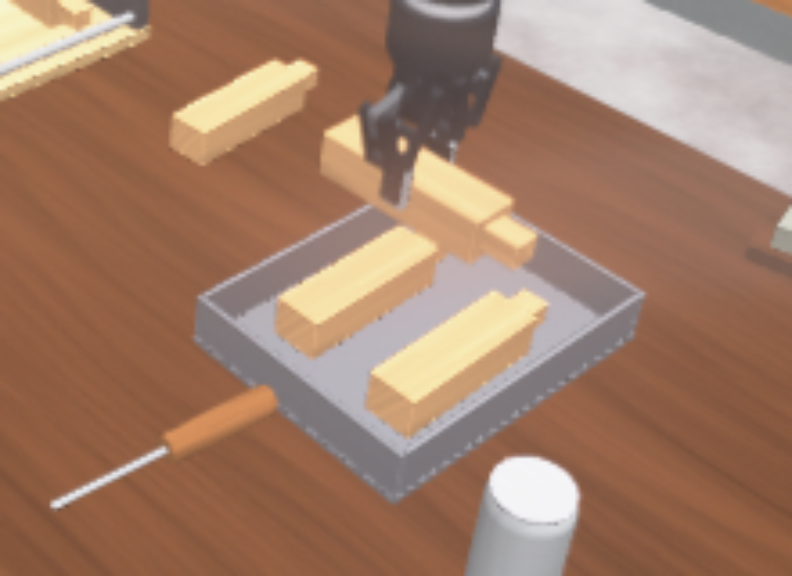

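The held blank spans both tray blanks, and the fingers sit above the gap between them. Lowering.

Emit:
jog_arm(dp=[[0,0,0.7],[0,0,1.5],[0,0,2.3],[0,0,3],[0,0,3.3]], angular=[[0,0,0.1],[0,0,0.1],[0,0,0.1],[0,0,0.1],[0,0,0.1]], claw=[30,30,30,30,30])

```text
t: 35.7
eef_pos: [0.5347, -0.3007, 0.0651]
tool_rot: [-0.001, 0.708, 0.707, -0.0]
contact_force: [-0.8, -0.0, -1.6]
gripper_width: 0.501
```

Emit:
jog_arm(dp=[[0,0,0.1],[0,0,0.1],[0,0,0.1],[0,0,0.1],[0,0,0.1]], angular=[[0,0,0],[0,0,0],[0,0,0],[0,0,0],[0,0,0]], claw=[30,30,30,30,30])

```text
t: 36.2
eef_pos: [0.5356, -0.3015, 0.0644]
tool_rot: [0.0, 0.708, 0.707, 0.0]
contact_force: [0.6, -0.3, -0.5]
gripper_width: 0.498
```

```bash
python3 -c "
from h import *
heft(6);go(.535,-.303,.062,0)"
```

```text
F mean [ 0.2   0.07 -1.47] sem [0.14 0.17 0.15]
t 36.5 pos [ 0.5353 -0.3013  0.0639] psi -0.1 F [ 0.56  0.28 -2.09] w 42.6 q1,7 [0.02 0.81]
dp [-0.07 -0.01  0.07] ang [ 0.    0.   -0.02]
```

Emit:
jog_arm(dp=[[0,0,0.05],[0,0,0.1],[0,0,0.1],[0,0,0.1],[0,0,0.1]], angular=[[0,0,0],[0,0,0],[0,0,0],[0,0,0],[0,0,0]], claw=[30,30,30,30,30])

```text
t: 37.0
eef_pos: [0.5352, -0.3013, 0.0613]
tool_rot: [-0.0, 0.708, 0.707, 0.0]
contact_force: [0.4, 0.2, -1.5]
gripper_width: 0.498
```

Emit:
jog_arm(dp=[[0,0,0],[0,0,0],[0,0,0],[0,0,0],[0,0,0]], angular=[[0,0,0],[0,0,0],[0,0,0],[0,0,0],[0,0,0]], claw=[60,60,60,60,60])

```text
t: 37.5
eef_pos: [0.5353, -0.3014, 0.0614]
tool_rot: [0.0, 0.708, 0.707, 0.0]
contact_force: [-1.1, 0.4, -0.6]
gripper_width: 0.702
```

Emit:
jog_arm(dp=[[0,0,-0.8],[0,0,-2],[0,0,-3.5],[0,0,-5],[0,0,-5.5]], angular=[[0,0,0],[0,0,0],[0,0,0],[0,0,0],[0,0,0]], claw=[60,60,60,60,60])

```text
t: 38.0
eef_pos: [0.5367, -0.3027, 0.2028]
tool_rot: [0.003, 0.708, 0.706, 0.001]
contact_force: [0.1, -0.5, 0.1]
gripper_width: 0.704
```

```bash
python3 -c "
from h import *
r=snap('top','pics/t10.png')
for b in blanks(r): print(*b)
go(.659,0.001,.2,93)
r=snap('side','pics/s10.png')"
```

```text
[621. 366.] [ 0.0194 -0.8259] 0.1646 0.113 -6.3
[260. 183.] [0.5424 0.1558] 0.2977 0.0654 -1.5
[316. 145.] [0.6629 0.0011] 0.1907 0.051 2.8
[157.  64.] [0.9183 0.4933] 0.1213 0.0664 89.9
t 38.05 pos [ 0.5369 -0.3027  0.203 ] psi -0.1 F [ 1.7  -1.23  0.5 ] w 59.9 q1,7 [-0.07  0.71]
dp [12.16  4.86  0.12] ang [ 0.07 -0.03 17.38]
```

View pics/t10.png

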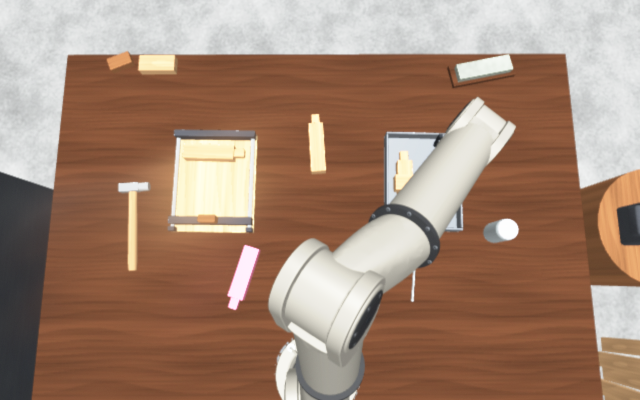

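View pics/s10.png

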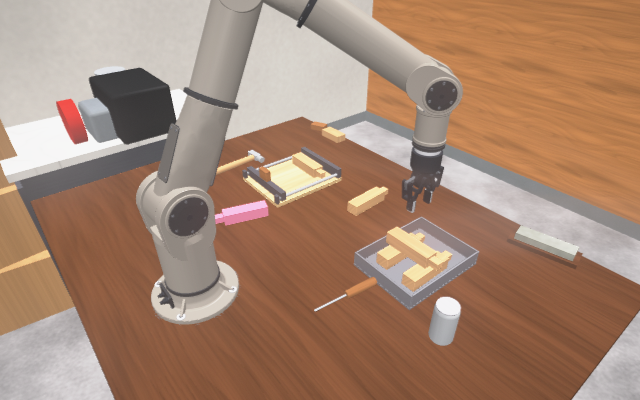

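All three dry blanks are in the tray, the third lying across the other two at (410,245) in the side view. The last one on the bench is at (316,145), unmoved: centre about (0.668, 0.001), yaw 3°.

Emit:
jog_arm(dp=[[1,0.4,0],[2.5,1,0],[4.2,1.6,0],[5.8,2.3,0],[7.3,2.9,0]], angular=[[0,0,-1.3],[0,0,-2.8],[0,0,-4.3],[0,0,-5.8],[0,0,-7.3]], claw=[66,66,66,66,66])

```text
t: 38.6
eef_pos: [0.6076, -0.1162, 0.1966]
tool_rot: [-0.002, 0.448, 0.894, -0.0]
contact_force: [0.7, 0.1, -0.2]
gripper_width: 0.773
```

```bash
python3 -c "
from h import *
go(.659,0.001,.2,93)"
```

```text
t 38.6 pos [ 0.6076 -0.1162  0.1966] psi 36.8 F [ 0.65  0.07 -0.21] w 66.0 q1,7 [-0.26  0.94]
dp [ 2.52  4.45 -0.14] ang [-1.000e-02 -4.000e-02 -1.124e+01]
```

Emit:
jog_arm(dp=[[0.5,0.9,0],[1,1.8,0],[1.6,2.8,0],[2.2,3.8,0],[2.5,4.4,0]], angular=[[0,0,-1.5],[0,0,-3],[0,0,-4.5],[0,0,-6],[0,0,-7.5]], claw=[66,66,66,66,66])

```text
t: 39.1
eef_pos: [0.6588, 0.0005, 0.1961]
tool_rot: [-0.002, 0.135, 0.991, 0.001]
contact_force: [0.2, 0.4, -0.8]
gripper_width: 0.773
```

Emit:
jog_arm(dp=[[0,0,0.5],[0,0,1.5],[0,0,2.5],[0,0,3.5],[0,0,4]], angular=[[0,0,-1.3],[0,0,-2.6],[0,0,-3.8],[0,0,-3.8],[0,0,-3.8]], claw=[66,66,66,66,66])

```text
t: 39.6
eef_pos: [0.6566, -0.0032, 0.0943]
tool_rot: [-0.003, -0.025, 1.0, 0.0]
contact_force: [-0.8, 1.0, -0.6]
gripper_width: 0.77
```

```bash
python3 -c "
from h import *
r=read_camera('top')
go(.659,0.001,.06,93)"
```

```text
t 39.65 pos [ 0.6561 -0.0032  0.0934] psi 92.9 F [-0.39  0.44 -1.18] w 66.0 q1,7 [-0.22  1.65]
dp [-0.13  0.16  1.33] ang [ 0.   -0.09 -0.02]
```

Emit:
jog_arm(dp=[[0,0.1,0.5],[-0.05,0.1,1],[-0.05,0.1,1.3],[-0.05,0.1,1.3],[-0.05,0.1,1.3]], angular=[[0,0,0],[0,0,0],[0,0,0],[0,0,0],[0,0,0]], claw=[66,66,66,66,66])

```text
t: 40.15
eef_pos: [0.6608, -0.0008, 0.0666]
tool_rot: [0.0, -0.025, 1.0, -0.0]
contact_force: [-0.1, 0.3, 0.1]
gripper_width: 0.771
```

```bash
python3 -c "
from h import *
go(.659,0.001,.014,93)
r=snap('side','pics/s11.png');cv2.imwrite('pics/s11c.png',cv2.resize(r['pixels'][110:270,290:490],None,fx=3.7,fy=3.7))"
```

```text
t 40.15 pos [ 0.6608 -0.0008  0.0666] psi 92.9 F [-0.13  0.25  0.11] w 65.8 q1,7 [-0.22  1.65]
dp [0.07 0.08 2.1 ] ang [-0.    0.01 -0.02]
```

View pics/s11c.png

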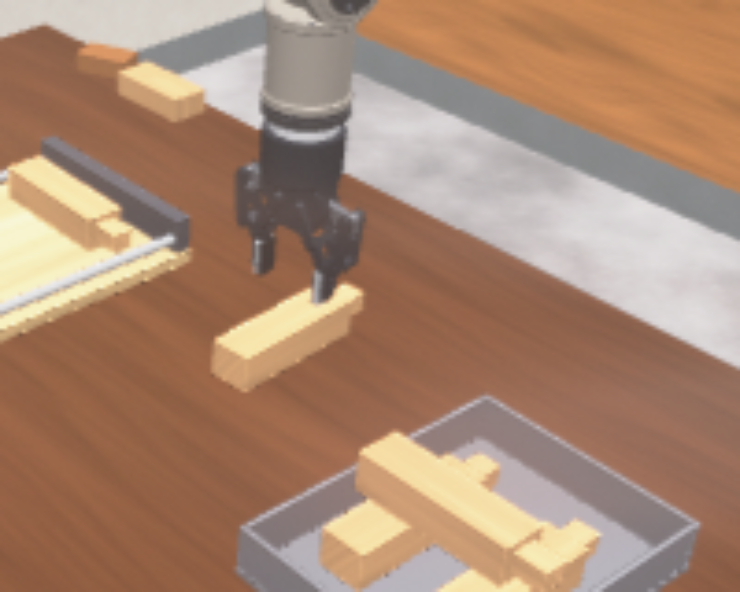

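The fingers straddle the last blank, so I'll descend, close and lift.

Emit:
jog_arm(dp=[[0.05,0.05,0.5],[0.05,0.05,1],[0.05,0.05,1.6],[0.05,0.05,2.1],[0.05,0.05,2.1]], angular=[[0,0,0],[0,0,0],[0,0,0],[0,0,0],[0,0,0]], claw=[66,66,66,66,66])

```text
t: 40.7
eef_pos: [0.6573, 0.0004, 0.0109]
tool_rot: [-0.002, -0.025, 1.0, -0.0]
contact_force: [0.4, 0.8, -0.4]
gripper_width: 0.773
```

Emit:
jog_arm(dp=[[0,0,0],[0,0,0],[0,0,0],[0,0,0],[0,0,0]], angular=[[0,0,0],[0,0,0],[0,0,0],[0,0,0],[0,0,0]], claw=[30,30,30,30,30])

```text
t: 41.2
eef_pos: [0.6596, 0.0002, 0.0143]
tool_rot: [0.0, -0.025, 1.0, -0.0]
contact_force: [-0.3, -0.8, 1.2]
gripper_width: 0.503
```

Emit:
jog_arm(dp=[[0,0,-0.5],[0,0,-1.5],[0,0,-3],[0,0,-4.5],[0,0,-6]], angular=[[0,0,0],[0,0,0],[0,0,0],[0,0,0],[0,0,0]], claw=[30,30,30,30,30])

```text
t: 41.7
eef_pos: [0.6585, 0.0006, 0.1655]
tool_rot: [-0.0, -0.025, 1.0, 0.0]
contact_force: [0.7, -0.1, -3.5]
gripper_width: 0.501
```

```bash
python3 -c "
from h import *
heft(25); go(.57,.316,.2,-1)"
```

```text
F mean [-0.07 -0.08 -3.6 ] sem [0.12 0.08 0.25]
t 42.95 pos [6.592e-01 4.000e-04 1.638e-01] psi 92.9 F [-0.33 -0.82 -2.77] w 42.9 q1,7 [-0.24  1.63]
dp [ 2.92 12.79 -1.45] ang [ -0.     0.   -17.22]
```

The reading is -3.6 N, so the last blank is green. It goes beside the first one in the clamp, at TCP x≈0.568.

Emit:
jog_arm(dp=[[0.2,0.8,-0.5],[0.5,2.2,-1],[0.9,3.7,-1.4],[1.2,5.2,-1.4],[1.5,6.6,-1.4]], angular=[[0,0,0.8],[0,0,2.2],[0,0,3.7],[0,0,5.2],[0,0,6.7]], claw=[30,30,30,30,30])

```text
t: 43.45
eef_pos: [0.613, 0.1653, 0.1995]
tool_rot: [0.0, 0.266, 0.964, 0.001]
contact_force: [1.6, 0.1, -3.0]
gripper_width: 0.495
```

```bash
python3 -c "
from h import *
go(.568,.315,.2,-1)"
```

```text
t 43.45 pos [0.613  0.1653 0.1995] psi 59.1 F [ 1.56  0.12 -2.97] w 42.2 q1,7 [-0.59  0.81]
dp [ 4.62  4.22 -0.02] ang [ 0.02 -0.   12.03]
```

Emit:
jog_arm(dp=[[0.8,0.7,0],[1.6,1.5,0],[2.5,2.3,0],[3.5,3.2,0],[4.3,3.9,0]], angular=[[0,0,1.5],[0,0,3],[0,0,4.5],[0,0,6],[0,0,7.4]], claw=[30,30,30,30,30])

```text
t: 43.95
eef_pos: [0.5695, 0.3044, 0.1988]
tool_rot: [-0.0, 0.558, 0.83, 0.0]
contact_force: [-0.2, -0.5, -4.1]
gripper_width: 0.498
```

```bash
python3 -c "
from h import *
go(.568,.315,.2,-1)"
```

```text
t 43.95 pos [0.5695 0.3044 0.1988] psi 22.2 F [-0.18 -0.54 -4.13] w 42.5 q1,7 [-0.9  0. ]
dp [ 0.41  0.11 -0.05] ang [-0.   -0.01  4.64]
```

Emit:
jog_arm(dp=[[0.4,0.1,0],[0.4,0.1,0],[0.4,0.1,0.2],[0.4,0.1,0.8],[0.4,0.1,1.6]], angular=[[0,0,1.4],[0,0,2.8],[0,0,4],[0,0,4.6],[0,0,4.6]], claw=[30,30,30,30,30])

```text
t: 44.45
eef_pos: [0.5696, 0.3129, 0.1594]
tool_rot: [0.0, 0.711, 0.703, 0.001]
contact_force: [0.7, 0.1, -4.2]
gripper_width: 0.5
```

Emit:
jog_arm(dp=[[0,0,0.8],[0,0,1.6],[0,0,2.2],[0,0,2.2],[0,0,2.2]], angular=[[0,0,0],[0,0,0],[0,0,0],[0,0,0],[0,0,0]], claw=[30,30,30,30,30])

```text
t: 44.95
eef_pos: [0.5692, 0.3122, 0.1041]
tool_rot: [0.0, 0.711, 0.703, 0.0]
contact_force: [0.6, 0.8, -3.8]
gripper_width: 0.503
```

```bash
python3 -c "
from h import *
go(.568,.315,.036,-1)
r=snap('side','pics/s12.png');cv2.imwrite('pics/s12c.png',cv2.resize(r['pixels'][110:230,220:380],None,fx=4.8,fy=4.8))
r=snap('top','pics/t12.png');cv2.imwrite('pics/t12c.png',cv2.resize(r['pixels'][100:260,140:300],None,fx=3.7,fy=3.7))"
```

```text
t 44.95 pos [0.5692 0.3122 0.1041] psi -0.6 F [ 0.57  0.84 -3.83] w 42.9 q1,7 [-0.94 -0.31]
dp [ 0.11 -0.05  2.73] ang [ 0.   -0.    0.08]
```

View pics/s12c.png

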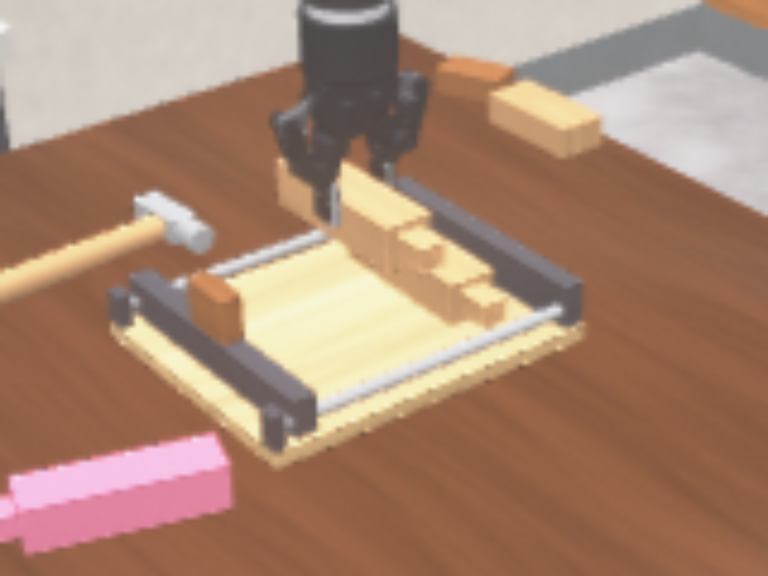

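View pics/t12c.png

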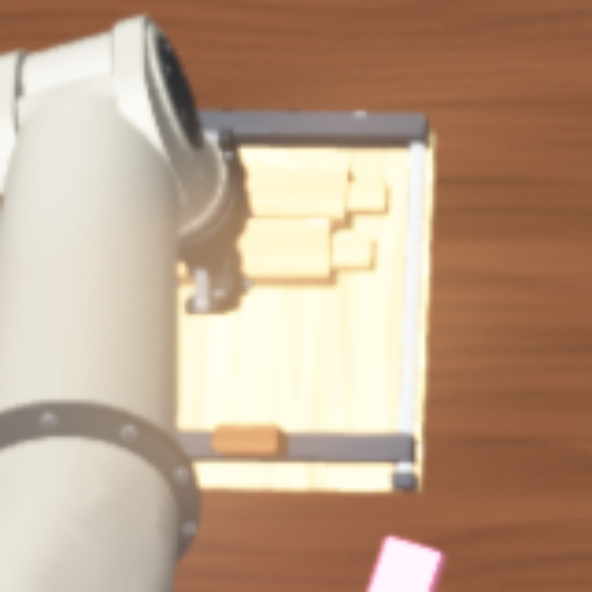

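```bash
python3 -c "
from h import *
r=read_camera('top')
print(onz(r,221.1,158.4,.055),onz(r,221.1,159.6,.015),onz(r,244.6,152.7,.046), onz(r,234.3,149,.055))
im=cv2.imread('pics/t10.png');cv2.imwrite('pics/t10c.png',cv2.resize(im[120:240,160:270],None,fx=5,fy=5,interpolation=cv2.INTER_CUBIC))
"
```

```text
[0.61242214 0.28075568 0.055     ] [0.61955362 0.28963263 0.015     ] [0.63215121 0.21374058 0.046     ] [0.64093861 0.24287013 0.055     ]
```

View pics/t10c.png

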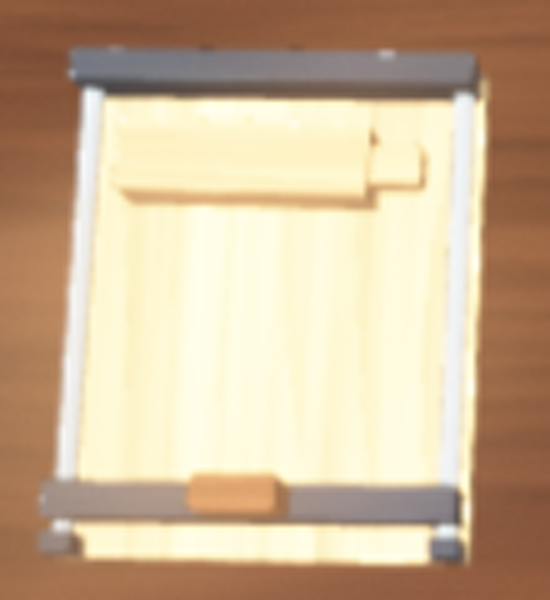

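The first blank sits at x≈0.635, with its near edge at about 0.613 and origin y≈0.304, which is well centred. I'll put the second one at x≈0.563 for finger clearance.

Emit:
jog_arm(dp=[[0.1,-0.2,0.5],[0.1,-0.25,1.1],[0.1,-0.25,1.7],[0.1,-0.25,2.3],[0.1,-0.25,2.6]], angular=[[0,0,0.1],[0,0,0.1],[0,0,0.1],[0,0,0.1],[0,0,0.1]], claw=[30,30,30,30,30])

```text
t: 45.6
eef_pos: [0.5616, 0.314, 0.0362]
tool_rot: [-0.0, 0.714, 0.7, -0.002]
contact_force: [-0.9, 0.3, -4.1]
gripper_width: 0.506
```

```bash
python3 -c "
from h import *
heft(4)
go(.563,.315,.032,-1)"
```

```text
F mean [-0.18 -0.1  -3.72] sem [0.22 0.24 0.26]
t 45.8 pos [0.5631 0.3145 0.0388] psi -1.1 F [-0.15  0.2  -3.02] w 42.9 q1,7 [-0.91 -0.28]
dp [ 0.02 -0.    0.27] ang [ 0.    0.   -0.02]
```

Emit:
jog_arm(dp=[[0,0,0.05],[0,0,0.1],[0,0,0.15],[0,0,0.2],[0,0,0.25]], angular=[[0,0,0],[0,0,0],[0,0,0],[0,0,0],[0,0,0]], claw=[30,30,30,30,30])

```text
t: 46.3
eef_pos: [0.5627, 0.3148, 0.0325]
tool_rot: [-0.0, 0.714, 0.7, 0.0]
contact_force: [-0.2, -0.6, -3.3]
gripper_width: 0.503
```

Emit:
jog_arm(dp=[[0,0,0],[0,0,0],[0,0,0],[0,0,0],[0,0,0]], angular=[[0,0,0],[0,0,0],[0,0,0],[0,0,0],[0,0,0]], claw=[52,52,52,52,52])

```text
t: 46.8
eef_pos: [0.5629, 0.3148, 0.0327]
tool_rot: [0.0, 0.714, 0.7, 0.0]
contact_force: [-0.3, 0.2, 1.1]
gripper_width: 0.609
```

Emit:
jog_arm(dp=[[0,0,-0.8],[0,0,-2],[0,0,-3.5],[0,0,-5],[0,0,-6.5]], angular=[[0,0,0],[0,0,0],[0,0,0],[0,0,0],[0,0,0]], claw=[52,52,52,52,52])

```text
t: 47.3
eef_pos: [0.5626, 0.3145, 0.1966]
tool_rot: [0.0, 0.714, 0.7, -0.0]
contact_force: [1.2, 0.9, 0.2]
gripper_width: 0.612
```

```bash
python3 -c "
from h import *
go(.41,.309,.2,89)
r=snap('side','pics/s13.png');cv2.imwrite('pics/s13c.png',cv2.resize(r['pixels'][110:230,220:380],None,fx=4.8,fy=4.8))
"
```

```text
t 47.3 pos [0.5626 0.3145 0.1966] psi -1.1 F [1.19 0.85 0.23] w 52.3 q1,7 [-0.99 -0.37]
dp [-0.34 -6.1  -0.14] ang [ 0.    0.   17.98]
```

View pics/s13c.png

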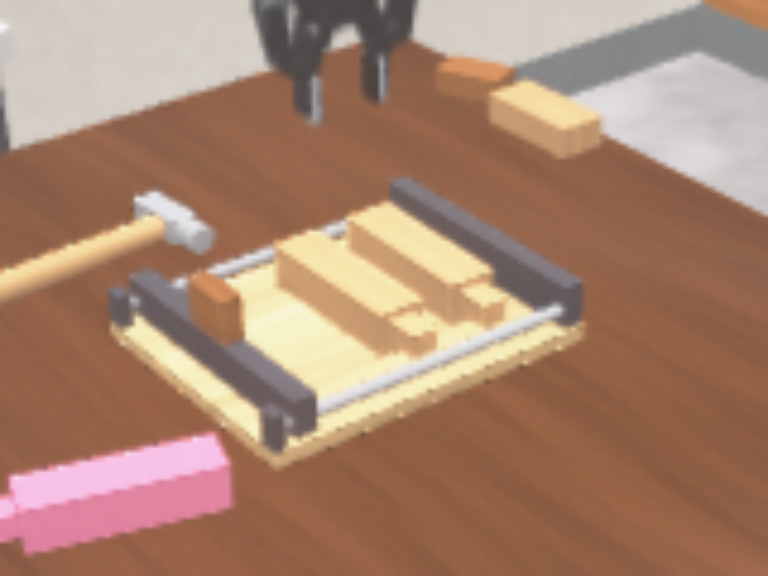

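Both green blanks lie flat and side by side, with their tongues toward -y at (413,330) and (483,300) in the crop. Now I go behind the bar's grip with the fingers shut, turned to psi 89.

Emit:
jog_arm(dp=[[0,-1.2,0],[0,-2.5,0],[-0.1,-3.8,0],[-0.2,-5,0],[-0.3,-6,0]], angular=[[0,0,-1.4],[0,0,-2.9],[0,0,-4.4],[0,0,-5.9],[0,0,-7.4]], claw=[0,0,0,0,0])

```text
t: 47.85
eef_pos: [0.4109, 0.3099, 0.195]
tool_rot: [-0.0, 0.452, 0.892, 0.0]
contact_force: [-0.4, -0.1, -0.1]
gripper_width: -0.002
```

```bash
python3 -c "
from h import *
r=snap('top','pics/t13.png')
go(.385,.309,.2,89)"
```

```text
t 47.9 pos [0.4071 0.3096 0.1945] psi 36.7 F [-4.32 -2.07 -0.64] w 0.0 q1,7 [-1.1  0. ]
dp [ 0.51 -0.72 -0.22] ang [ -0.03  -0.04 -10.45]
```

View pics/t13.png

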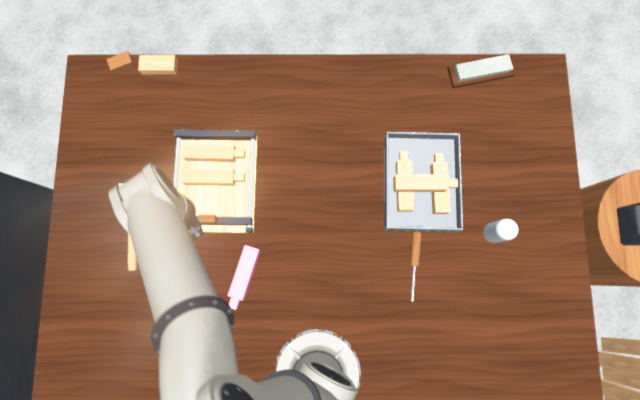

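The top view shows everything in place: three blanks in the tray around (422,182), and two in the clamp at (213,152) and (212,175). Continuing behind the grip.

Emit:
jog_arm(dp=[[0.2,-0.2,0],[0.4,-0.5,0],[0.5,-0.7,0],[0.5,-0.7,0],[0.5,-0.7,0]], angular=[[0,0,-1.5],[0,0,-3],[0,0,-4.5],[0,0,-6],[0,0,-7.5]], claw=[0,0,0,0,0])

```text
t: 48.4
eef_pos: [0.3911, 0.3099, 0.1951]
tool_rot: [0.0, 0.142, 0.99, 0.0]
contact_force: [1.1, -0.0, -0.3]
gripper_width: -0.004
```

Emit:
jog_arm(dp=[[0,0,0.5],[0,0,1.2],[0,0,2],[0,0,2.7],[0,0,2.7]], angular=[[0,0,-1.5],[0,0,-2.9],[0,0,-2.9],[0,0,-2.9],[0,0,-2.9]], claw=[0,0,0,0,0])

```text
t: 48.9
eef_pos: [0.3901, 0.3086, 0.1256]
tool_rot: [-0.001, 0.019, 1.0, -0.002]
contact_force: [0.1, -0.8, -0.0]
gripper_width: -0.002
```

```bash
python3 -c "
from h import *
r=snap('side','pics/s14.png');cv2.imwrite('pics/s14c.png',cv2.resize(r['pixels'][110:230,200:360],None,fx=4.8,fy=4.8))
go(.39,.309,.074,89)"
```

```text
t 48.95 pos [0.3908 0.3092 0.1269] psi 87.9 F [ 0.57  0.24 -0.13] w -0.1 q1,7 [-0.98  0.84]
dp [ 0.03 -0.01  2.11] ang [-0.02 -0.02 -0.23]
```

View pics/s14c.png

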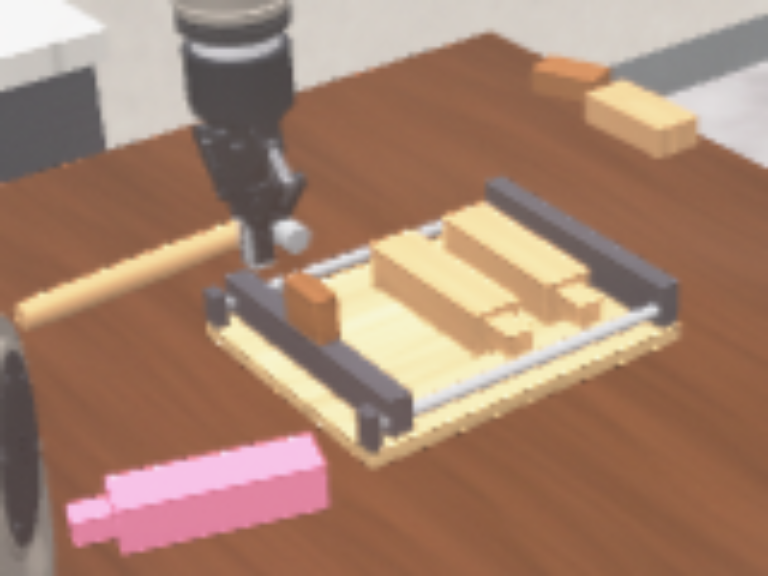

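The shut fingers hover behind the grip block, which is at (312,305) in the crop. Descending.

Emit:
jog_arm(dp=[[0,0,0.6],[0,0,1.2],[0,0,1.8],[0,0,2.1],[0,0,2.1]], angular=[[0,0,-0.2],[0,0,-0.2],[0,0,-0.2],[0,0,-0.2],[0,0,-0.2]], claw=[0,0,0,0,0])

```text
t: 49.45
eef_pos: [0.3911, 0.3098, 0.075]
tool_rot: [-0.0, 0.01, 1.0, -0.0]
contact_force: [1.1, 0.5, 0.5]
gripper_width: 0.005
```

Emit:
jog_arm(dp=[[-0.2,0,0],[-0.4,0,0],[-0.6,0,0],[-0.8,0,0],[-1,0,0]], angular=[[0,0,0],[0,0,0],[0,0,0],[0,0,0],[0,0,0]], claw=[0,0,0,0,0])

```text
t: 49.95
eef_pos: [0.416, 0.3096, 0.0752]
tool_rot: [-0.0, 0.009, 1.0, 0.0]
contact_force: [-3.3, 0.5, 1.8]
gripper_width: 0.002
```

Emit:
jog_arm(dp=[[-0.4,0,0],[-0.8,0,0],[-1.2,0,0],[-1.6,0,0],[-2,0,0]], angular=[[0,0,0],[0,0,0],[0,0,0],[0,0,0],[0,0,0]], claw=[0,0,0,0,0])

```text
t: 50.45
eef_pos: [0.467, 0.3087, 0.075]
tool_rot: [0.0, 0.009, 1.0, 0.0]
contact_force: [-2.7, 1.5, 1.2]
gripper_width: 0.0
```

```bash
python3 -c "
from h import *
go(.561,.3065,.074,89)
r=snap('side','pics/s15.png');cv2.imwrite('pics/s15c.png',cv2.resize(r['pixels'][110:230,200:360],None,fx=4.8,fy=4.8))"
```

```text
t 50.45 pos [0.467  0.3087 0.075 ] psi 88.9 F [-2.73  1.47  1.18] w 0.0 q1,7 [-0.85  0.99]
dp [-3.76 -0.02  0.04] ang [ 0.    0.   -0.02]
```

View pics/s15c.png

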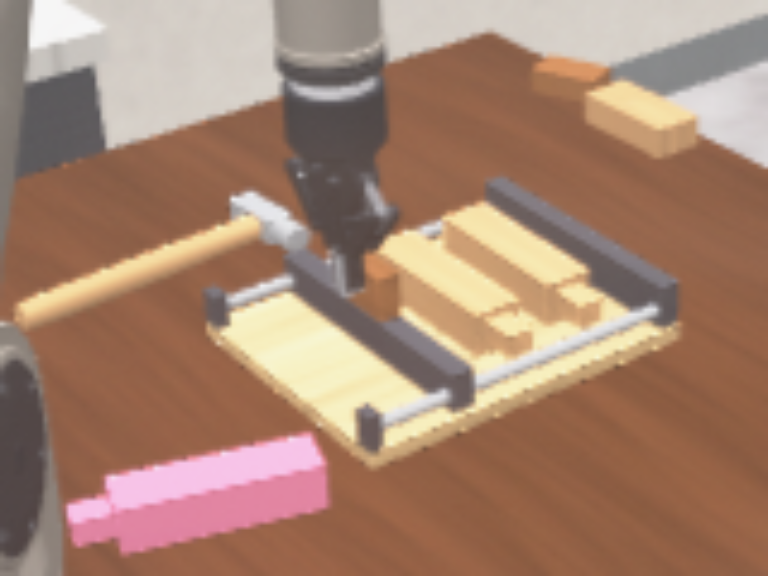

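The bar moves with the fingers at 2.7 N and has not reached the row yet. Continuing, slower.

Emit:
jog_arm(dp=[[-0.3,0,0],[-0.6,0,0],[-0.9,0,0],[-1.2,0,0],[-1.4,0,0]], angular=[[0,0,0],[0,0,0],[0,0,0],[0,0,0],[0,0,0]], claw=[0,0,0,0,0])

```text
t: 51.0
eef_pos: [0.5018, 0.3076, 0.075]
tool_rot: [0.0, 0.01, 1.0, -0.0]
contact_force: [-3.4, -0.5, 1.9]
gripper_width: 0.003
```

Emit:
jog_arm(dp=[[-0.1,0,0],[-0.2,0,0],[-0.3,0,0],[-0.4,0,0],[-0.5,0,0]], angular=[[0,0,0],[0,0,0],[0,0,0],[0,0,0],[0,0,0]], claw=[0,0,0,0,0])

```text
t: 51.5
eef_pos: [0.5121, 0.3074, 0.0749]
tool_rot: [-0.002, 0.009, 1.0, -0.0]
contact_force: [-7.6, -1.3, 5.0]
gripper_width: 0.004
```

Emit:
jog_arm(dp=[[-0.1,0,0],[-0.2,0,0],[-0.3,0,0],[-0.4,0,0],[-0.5,0,0]], angular=[[0,0,0],[0,0,0],[0,0,0],[0,0,0],[0,0,0]], claw=[0,0,0,0,0])

```text
t: 52.0
eef_pos: [0.5246, 0.3072, 0.075]
tool_rot: [-0.001, 0.009, 1.0, -0.0]
contact_force: [-6.1, -0.7, 5.0]
gripper_width: -0.001
```

```bash
python3 -c "
from h import *
go(.561,.3065,.074,89)
r=snap('side','pics/s16.png');cv2.imwrite('pics/s16c.png',cv2.resize(r['pixels'][110:230,200:360],None,fx=4.8,fy=4.8))"
```

```text
t 52.0 pos [0.5246 0.3072 0.075 ] psi 89.0 F [-6.07 -0.69  4.97] w -0.1 q1,7 [-0.78  1.06]
dp [-1.46 -0.    0.03] ang [-0.01 -0.03 -0.01]
```

View pics/s16c.png

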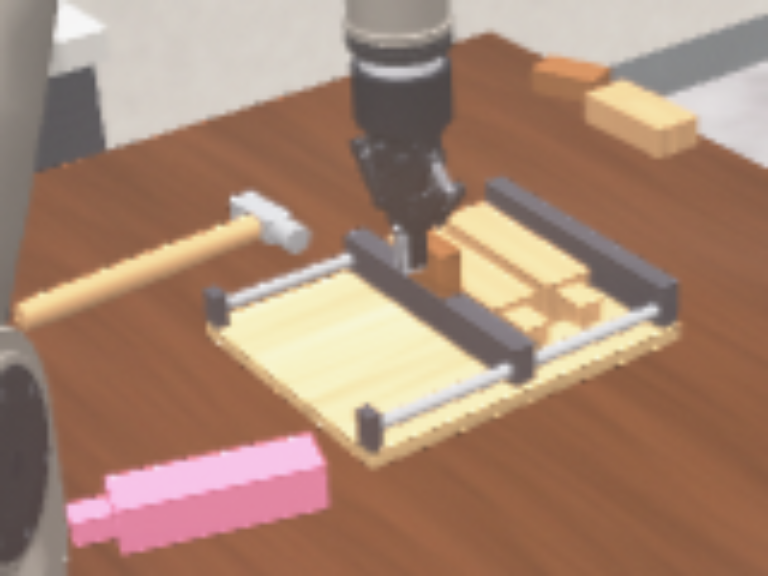

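The bar is carrying the near blank at 6–8 N. The next blank comes at TCP ≈0.536 and the jaw at ≈0.561.

Emit:
jog_arm(dp=[[-0.1,0,0],[-0.2,0,0],[-0.3,0,0],[-0.4,0,0],[-0.5,0,0]], angular=[[0,0,0],[0,0,0],[0,0,0],[0,0,0],[0,0,0]], claw=[0,0,0,0,0])

```text
t: 52.55
eef_pos: [0.537, 0.307, 0.0749]
tool_rot: [-0.002, 0.009, 1.0, -0.0]
contact_force: [-8.5, -1.6, 6.6]
gripper_width: 0.001
```

Emit:
jog_arm(dp=[[-0.1,0,0],[-0.2,0,0],[-0.3,0,0],[-0.3,0,0],[-0.3,0,0]], angular=[[0,0,0],[0,0,0],[0,0,0],[0,0,0],[0,0,0]], claw=[0,0,0,0,0])

```text
t: 53.05
eef_pos: [0.544, 0.3069, 0.0749]
tool_rot: [-0.002, 0.009, 1.0, -0.0]
contact_force: [-8.7, -1.4, 6.5]
gripper_width: 0.001
```

Emit:
jog_arm(dp=[[-0.05,0,0],[-0.1,0,0],[-0.15,0,0],[-0.2,0,0],[-0.25,0,0]], angular=[[0,0,0],[0,0,0],[0,0,0],[0,0,0],[0,0,0]], claw=[0,0,0,0,0])

```text
t: 53.55
eef_pos: [0.5496, 0.3068, 0.0749]
tool_rot: [-0.003, 0.009, 1.0, -0.001]
contact_force: [-11.1, -2.1, 8.5]
gripper_width: 0.001
```

```bash
python3 -c "
from h import *
go(.561,.3065,.074,89)"
```

```text
t 53.55 pos [0.5496 0.3068 0.0749] psi 89.0 F [-11.14  -2.1    8.55] w 0.1 q1,7 [-0.75  1.08]
dp [-0.46 -0.    0.03] ang [-0.01 -0.06 -0.01]
```

Emit:
jog_arm(dp=[[-0.04,0,0],[-0.08,0,0],[-0.12,0,0],[-0.16,0,0],[-0.2,0,0]], angular=[[0,0,0],[0,0,0],[0,0,0],[0,0,0],[0,0,0]], claw=[0,0,0,0,0])

```text
t: 54.05
eef_pos: [0.5546, 0.3067, 0.0749]
tool_rot: [-0.003, 0.009, 1.0, -0.001]
contact_force: [-10.4, -1.7, 8.1]
gripper_width: -0.0
```

Emit:
jog_arm(dp=[[-0.02,0,0],[-0.04,0,0],[-0.06,0,0],[-0.08,0,0],[-0.1,0,0]], angular=[[0,0,0],[0,0,0],[0,0,0],[0,0,0],[0,0,0]], claw=[0,0,0,0,0])

```text
t: 54.55
eef_pos: [0.557, 0.3067, 0.0749]
tool_rot: [-0.003, 0.009, 1.0, -0.001]
contact_force: [-10.3, -1.6, 8.5]
gripper_width: -0.001
```

Emit:
jog_arm(dp=[[-0.02,0,0],[-0.04,0,0],[-0.06,0,0],[-0.08,0,0],[-0.1,0,0]], angular=[[0,0,0],[0,0,0],[0,0,0],[0,0,0],[0,0,0]], claw=[0,0,0,0,0])

```text
t: 55.05
eef_pos: [0.5596, 0.3066, 0.0749]
tool_rot: [-0.003, 0.009, 1.0, -0.001]
contact_force: [-11.0, -1.9, 8.0]
gripper_width: -0.002
```

```bash
python3 -c "
from h import *
st()
r=snap('side','pics/s17.png');cv2.imwrite('pics/s17c.png',cv2.resize(r['pixels'][110:230,200:360],None,fx=4.8,fy=4.8))"
```

```text
t 55.05 pos [0.5596 0.3066 0.0749] psi 89.0 F [-10.99  -1.91   8.02] w -0.2
```

View pics/s17c.png

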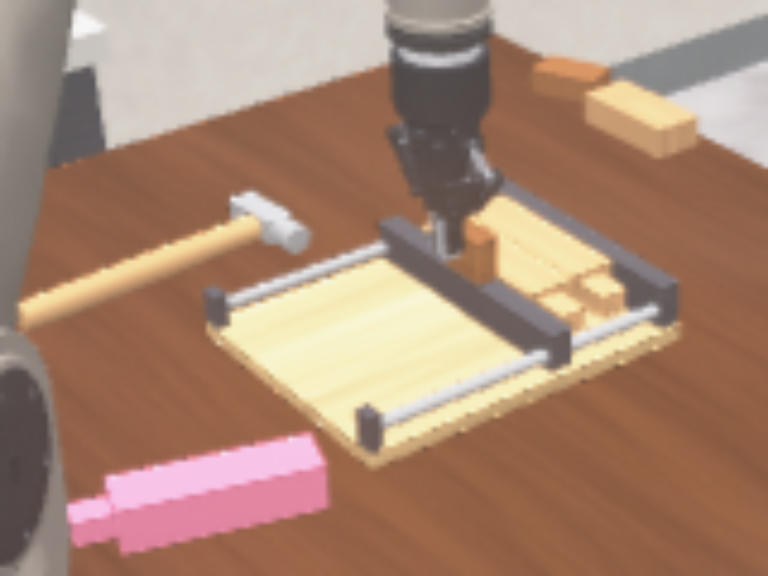

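The row has nearly closed against the jaw, with the force steady at about 11 N from sliding. I'll go on in 1.25–2.5 mm steps and watch for the rise.

Emit:
jog_arm(dp=[[-0.01,0,0],[-0.02,0,0],[-0.03,0,0],[-0.04,0,0],[-0.05,0,0]], angular=[[0,0,0],[0,0,0],[0,0,0],[0,0,0],[0,0,0]], claw=[0,0,0,0,0])

```text
t: 55.6
eef_pos: [0.5608, 0.3066, 0.0749]
tool_rot: [-0.003, 0.009, 1.0, -0.001]
contact_force: [-10.5, -1.8, 8.1]
gripper_width: 0.001
```

Emit:
jog_arm(dp=[[-0.01,0,0],[-0.02,0,0],[-0.03,0,0],[-0.04,0,0],[-0.05,0,0]], angular=[[0,0,0],[0,0,0],[0,0,0],[0,0,0],[0,0,0]], claw=[0,0,0,0,0])

```text
t: 56.1
eef_pos: [0.5608, 0.3066, 0.0749]
tool_rot: [-0.004, 0.009, 1.0, -0.001]
contact_force: [-14.9, -2.3, 11.1]
gripper_width: 0.001
```

The TCP stopped at 0.5608 while the force rose from 10.5 to 14.9 N, so the row bears on the jaw. One more small nudge, then a short hold.

Emit:
jog_arm(dp=[[-0.02,0,0],[-0.04,0,0],[-0.06,0,0],[-0.06,0,0],[-0.06,0,0]], angular=[[0,0,0],[0,0,0],[0,0,0],[0,0,0],[0,0,0]], claw=[0,0,0,0,0])

```text
t: 56.6
eef_pos: [0.5608, 0.3066, 0.0749]
tool_rot: [-0.005, 0.009, 1.0, -0.001]
contact_force: [-18.3, -3.3, 15.3]
gripper_width: -0.001
```

```bash
python3 -c "
from h import *
heft(10);st()"
```

```text
F mean [-18.66  -3.19  15.23] sem [0.13 0.14 0.13]
t 57.1 pos [0.5608 0.3066 0.0749] psi 89.0 F [-18.51  -3.31  15.19] w -0.5
```

The row is firm at 18.7 N, steady. I'll back straight off and lift.

Emit:
jog_arm(dp=[[0.1,0,0],[0.25,0,0],[0.5,0,0],[0.8,0,0],[1,0,0]], angular=[[0,0,0],[0,0,0],[0,0,0],[0,0,0],[0,0,0]], claw=[0,0,0,0,0])

```text
t: 57.6
eef_pos: [0.5409, 0.3071, 0.075]
tool_rot: [0.0, 0.009, 1.0, 0.0]
contact_force: [0.4, -0.6, -0.1]
gripper_width: -0.004
```

Emit:
jog_arm(dp=[[0,0,-1],[0,0,-2.5],[0,0,-4],[1,0,-5.5],[2,0,-6]], angular=[[0,0,0],[0,0,0],[0,0,0],[0,0,0],[0,0,0]], claw=[0,0,0,0,0])

```text
t: 58.1
eef_pos: [0.493, 0.3088, 0.2291]
tool_rot: [0.003, 0.01, 1.0, 0.002]
contact_force: [-0.4, 0.2, 0.4]
gripper_width: -0.003
```

Emit:
jog_arm(dp=[[1,1,0],[2,2,0],[3,3,0],[4,4,0],[4,5,0]], angular=[[0,0,0],[0,0,0],[0,0,0],[0,0,0],[0,0,0]], claw=[0,0,0,0,0])

```text
t: 58.6
eef_pos: [0.3897, 0.4367, 0.2251]
tool_rot: [-0.001, 0.007, 1.0, 0.0]
contact_force: [0.8, 1.1, 0.1]
gripper_width: -0.003
```

```bash
python3 -c "
from h import *
st()
r=snap('side','pics/s18.png');cv2.imwrite('pics/s18c.png',cv2.resize(r['pixels'][110:310,200:500],None,fx=2.6,fy=2.6))
r=snap('top','pics/t18.png');cv2.imwrite('pics/t18c.png',cv2.resize(r['pixels'][120:240,160:270],None,fx=5,fy=5,interpolation=cv2.INTER_CUBIC))"
```

```text
t 58.6 pos [0.3897 0.4367 0.2251] psi 89.2 F [0.8  1.08 0.13] w -0.3
```

View pics/s18c.png

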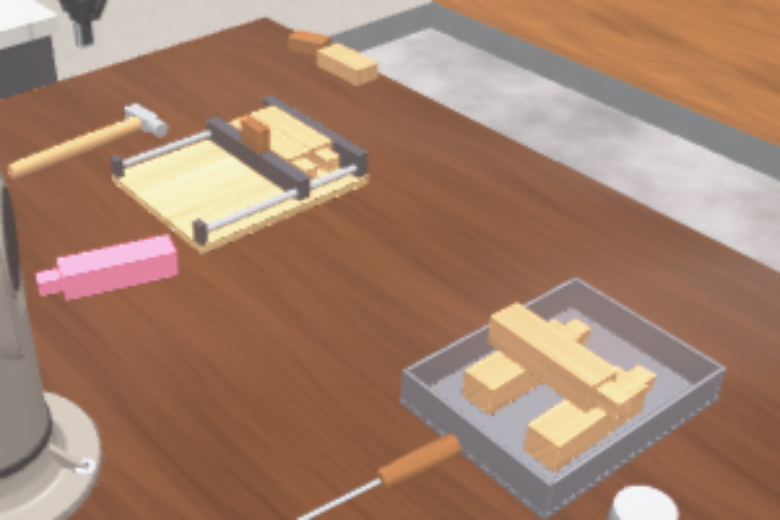

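View pics/t18c.png

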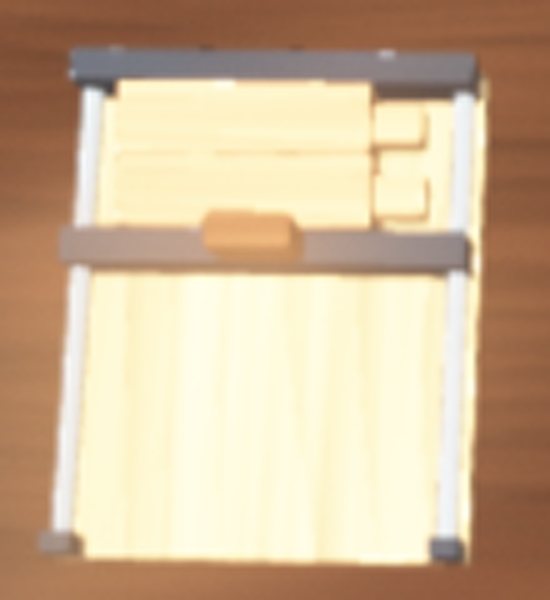

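View pics/t18.png

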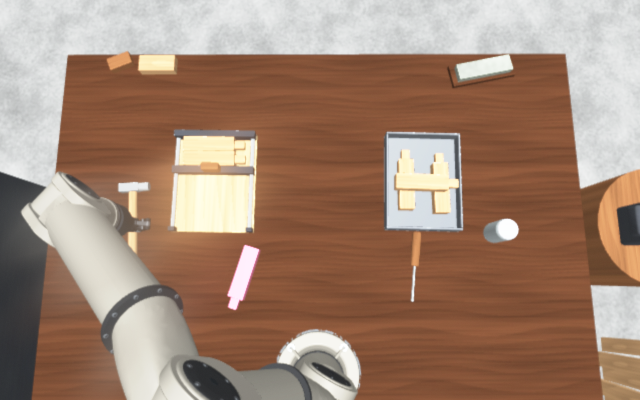

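The row is closed: jaw, two blanks and bar have no visible gap in the crop, with the tongues at (400,125) and (400,195). The bar face is at 0.5608+0.033≈0.594 and the jaw at 0.682, which gives 88 mm for two 44 mm blanks. The tray is stable at (422,182), the bystanders are unmoved, and the robot is clear. Handing in.

```bash
python3 -c "
from station import *
hand_in()"
```

```text
the job is handed in; nothing more can be done
```

The job is done and handed in at about 59 s; `hand_in()` reports no verdict. I sorted all five blanks, put the two green ones in the clamp and closed the bar on them.

- **Hefting:** three blanks read about 1.4, 1.7 and 1.5 N, so they are dry. The other two read about 3.7 and 3.6 N, so they are green. The 1.4 and 1.5 N readings come out slightly below the stated 0.15 kg, but that is within the sensor noise and far from green.
- **Dry blanks:** all three are in the tray. Two lie flat, and the third lies across the top of them with its centre at about 0.066 m, under the 0.08 m limit.
- **Green blanks:** both lie flat, side by side, across the clamp bed.
- **Clamp bar:** I pushed it up until it stopped at a TCP x of 0.5608. The force then rose from about 10.5 N to 18.7 N, against the 50 N limit, and I backed off.
- **Last checks:** the pictures showed no visible gaps in the row. The opening worked out at about 88 mm, which matches two 44 mm blanks. The hammer, screwdriver and oil can looked unmoved, and the arm was clear of everything. I saw no grip slip and no blank knocked aside. No check failed or disagreed.

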